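Clamp the white plaster model with the ratchet bench clamp and keep the trigger squeezed

TASK

Set the white plaster model flat on the bench clamp's bed, flat back towards the fixed jaw, and let go. Then pump the orange trigger towards the grey post, letting it spring back between strokes, until the rod's spring pad presses the model gently against the fixed jaw, the red ring on the pad's stem just entering the rod's mouth (pressed right home it crushes the plaster). Move rod and pad only by the trigger, leave the cream model alone, and finish still holding the trigger squeezed at this pressure.

Things in the scene. Friction and masses are not known exactly. Their poses are not given: they have to be found in the camera images.
- white_model: White dental plaster model to clamp, 0.1 to 0.2 kg. Origin: centre of underside, z up. Solid base 16 mm high, teeth above (to 28 mm) give no hold. Flat back at its x = +28 mm, blunt nose at x = -28 mm; widest, 66 mm along y, at x = +5 mm, narrowing to 61 mm at x = +25 mm. Grasp across y, about x = +10 mm, fingertips low.
- model_back (a point): middle of the white model's flat back face, 28 mm along its own x from its origin, 8 mm above its underside.
- cream_model: a cream plaster model of the same shape and size, lying near the white one; not to be used. Origin: centre of its underside.
- bench_clamp: Ratchet clamp fixed to the worktop. Origin at worktop level under the handle; z up, x along the rod to the fixed jaw. In mm: bed x -57 to 173, y +-45, top z 16; housing x -36 to 30, y +-18, top z 44; grey handle post x 10 to 24, y +-11, top z 104; orange trigger x -24 to -12 at rest, as tall; fixed jaw face x 152; rod along x at z 24, tail to x -95.
- clamp_bed (a point): Point on the bed (top, 16 mm above the worktop) over which the model's origin lies when centred with its back touching the fixed jaw: clamp frame (124, 0, 16) mm, axes as the clamp's. The fixed jaw is a grey block with a rubber face (at x = 152 mm), 60 mm wide, its top 43 mm above the worktop.
- clamp_handle (a point): On the handle post's front face (towards the fixed jaw), 80 mm above the worktop: clamp frame (24, 0, 80) mm, axes as the clamp's. The trigger's rear face lies 48 mm from it along -x at rest, 28 mm when fully squeezed. Squeeze from above: one finger before the post, one behind the trigger, tips above the housing (z 44 mm).
- trigger: the orange trigger, 12 x 22 x 60 mm, from z = 44 to 104 mm in the clamp's frame; slides straight along the clamp's +x towards the post. Its own frame lies on the clamp's frame when the trigger is at rest.
- trigger_travel (a joint): Squeeze of the trigger: 0 at rest to 0.020 m; a spring returns it with 3 to 5 N. Going forward its pawl catches a rib of the rod (ribs 8 mm apart: up to 8 mm of a stroke is lost first) and carries the rod along 1:1; coming back it slips over the ribs. Let it spring back fully between strokes; a full stroke gains 16 mm.
- rod_travel (a joint): Advance of the push rod towards the fixed jaw: 0 to 0.065 m, starts between 0 and 0.016. It slides stiffly (3 N) and stays where it is left, but the pad's spring pushes it back if the trigger is let go under more pressure than that.
- pad_travel (a joint): How far the spring pad is pressed in: 0 free, 0.014 m right home; 0.7 N per mm. The red ring on its stem (5 mm wide) goes into the rod's mouth from 0.0055 to 0.0105. The pad's face stands in the clamp's frame at x = 0.052 + rod_travel - pad_travel (m). Pushing the model along the bed presses it in by only 1 to 2 mm.
- pad_plate: the spring pad: a plate 36 mm wide, 13 mm high, with a rubber face, centred 24 mm above the worktop, on a white stem with a red ring. Its own frame lies on the clamp's frame when rod and pad are at 0.
- push_rod: the ribbed steel push rod, 12 x 10 mm, 24 mm above the worktop, with a black end cap at its tail. Its own frame lies on the clamp's frame when rod_travel is 0.

How it is judged:
By the outcome, as a careful person would: the job done as asked, in the order asked, and still so for the second after the job is handed in, while the arm keeps its last pose, push and grip.
It also fails if it takes over 67 s, if anything falls off the work surface, if the arm or the gripper's body presses on something with over 40 N, if the wrist force passes 120 N, or if a joint passes its speed limit or range.

ROBOT

A 6-joint arm with a two-finger parallel gripper is mounted at the origin on a cart in front of the work surface, level with it; the furniture and walls round the work are solid. World frame = base frame: x ahead of the robot, y to its left, z up, the work surface at z = 0. Lengths are in m, angles in rad, forces in N, time in s.
With the tool pointing down it reaches from about 0.425 to 0.95 m from the base axis. Payload 3.5 kg.
Tool frame: the origin (TCP) lies midway between the tips of the shut fingers; the grasp point (between the pads) lies grasp_offset behind it (grasp_offset is the distance from the TCP to the grasp point, in m); z points along the fingers, y is the direction in which the jaws open and shut (so a half turn about z gives the same grasp; the last joint's range is limited). The gripper opens to 85 mm and grips with 20 to 120 N. Pads are 22 mm wide; open, the fingers measure 114 mm over their backs; the gripper's body (76 mm by 85 mm) begins 54 mm behind the grasp point. The pads swing forward as they close: fully open they stand 13 mm farther back than shut.
Start: joints at [0.992, 0.286, 1.577, -0, 1.279, -0.15], TCP at [0.281, 0.614, 0.231] pointing down, gripper open.
Joint ranges: [-2.77, 2.77], [-0.9, 2.22], [0.21, 2.48], [-1.53, 4.67], [0.24, 2.81], [-2.84, 2.84]. Speed limits (rad/s): [2.79, 2.79, 3.14, 3.14, 3.14, 3.14].

INTERFACE

Orientations are given as a unit quaternion [x, y, z, w].
In Python, from plant import * gives the robot as it stands.
- The arm moves only by the tool jog_arm, never from a script. Its argument "targets" is text: rows parted by semicolons, each of 7 numbers parted by spaces: the shift along the world's x, y, z in mm, then the turn, a rotation vector about the world's x, y, z in degrees, then the gripper's target within -1 to 1 (fully open at 1, half-way at 0, shut at -1). A call has 1 to 10 rows; each row shifts and turns the pose as measured when the row begins; what a row does not reach is not made up. A row lasts 1/12 s, in which the tool goes at most 41.7 mm and 7.16 degrees, less where a joint would pass 70% of its speed; a pose out of reach is approached as far as the arm can. A call with a gripper value outside its range is refused whole. The fingers move at their own pace and stop on an object; "force" is the grip in N (left out, the last holds). Time passes only in rows, so rows that do not move let the fingers close. It gives the time, the measured TCP pose, the force and the opening at its end, in the units of the state.
- get_state(): the state, without advancing time (a new reading comes with each control period).
- read_camera(name): name is "side" or "top"; returns a dict with "pixels" (400x640x3 uint8, blue, green, red), "mtx" (3x3 intrinsics, pixels), "dist_coeffs" ([k1, k2, p1, p2, k3] as OpenCV has them; the pictures are not rectified), "world_from_camera" (4x4, takes a point from camera to world coordinates). Camera axes: x right, y up, looking along -z (the intrinsics and any distortion apply to the point x, -y, -z); pixel columns grow to the right and rows downward; lengths in m; the calibration is good to about 2 mm. A picture is of the moment at which its call begins. There is no depth.
- sign_off(): hands the job in, once; it reports no verdict.
Trained networks look in a picture, given as the dict that the camera call returned (one of the last four; its "shot" number tells which), for a name from the list of things; names that differ only in an ending like _2 or _b are one class to them, and where a whole thing is asked for, a point or a joint stands for the part that bears it (a point fixed in the world has none). Each returns a list of dicts, best first, with "p" (0 to 1); they miss things now and then, are a little off and sometimes report something else, mostly with a low value. They report only what shows in the picture. A call takes as long as a camera call.
- spot_in(target, picture): "uv" ([column, row] in pixels, amid what is visible of it).
- silhouettes(target, picture): "mask" (400x640 bool, what is visible of it) and "uv" ([column, row] in pixels, amid what is visible of it).
- mark_of(target, picture): "uv" ([column, row] in pixels: a listed point, or the origin of a listed thing).
The state is a dict: "time": time; "qpos": joint angles; "dq": joint speeds; "joint_efforts": joint torques, N m; "eef_pos": TCP position; "tcp_rot": TCP orientation; "contact_force": force on the tool from outside, world axes, zero at the start; "wrist_torque": the same for the moment, N m; "opening": opening from 0.0 (shut) to 1.0 (fully open).
Only numpy, scipy, OpenCV 4.12 (cv2) and the standard library are available. Lean on these libraries where they do the work, as an engineer would, in place of code of your own. Each camera call takes 0.05 s, during which the arm holds its last target.

## Working session

There is one attempt and no reset: what is moved stays moved. The work goes in short steps, Python scripts to look and compute and a tool call to move; the robot and the scene stay as the last step left them, time stands still between calls to the robot, and variables do not carry over. Pictures are saved under pics/ and viewed, and the job is handed in when it is done.

Besides the shell and the picture viewer there is one more tool, called after "Emit:" as a command line: name --argument value ..., lists and objects as JSON in quotes. jog_arm: Moves the arm, as the interface text tells. Its arguments: {"type":"object","properties":{"targets":{"type":"string"},"force":{"type":"number"}},"required":["targets"]}

```bash
ls; mkdir -p pics
python3 - <<'E'
from plant import *
import cv2
s=get_state();print(s)
for n in("side","top"):
    p=read_camera(n);cv2.imwrite(f"pics/{n}0.png",p["pixels"])
    print(n,p["mtx"],p["dist_coeffs"],p["world_from_camera"],p["shot"])
    for t in("white_model","model_back","cream_model","bench_clamp","clamp_bed","clamp_handle","trigger","pad_plate","push_rod"):
        try:print(t,[(np.round(d["uv"],1).tolist(),round(float(d["p"]),2)) for d in mark_of(t,p)][:3])
        except Exception as e:print(t,e)
E
```

```text
pics
{'time': 0.0, 'qpos': array([ 9.92032462e-01,  2.87158814e-01,  1.57817322e+00,  6.41893630e-06,
        1.27863851e+00, -1.50021996e-01]), 'dq': array([ 1.45389845e-03,  2.87352683e-04, -6.78587734e-04, -5.86623743e-04,
       -1.05379688e-03,  4.49500392e-05]), 'joint_efforts': array([-3.99178534e-04, -4.06000972e+01, -2.92619634e+01, -2.02844212e-04,
        5.87258226e-03,  9.83607521e-06]), 'eef_pos': array([0.28023323, 0.61334961, 0.22995382]), 'tcp_rot': array([ 2.12733561e-01,  9.77109522e-01, -1.10978129e-03, -4.26588272e-04]), 'contact_force': array([-0.54709157, -0.50161439, -0.02771739]), 'wrist_torque': array([ 0.0177517,  0.0186103, -0.0488443]), 'opening': 0.9985989626056524}
side [[390.59556356   0.         320.27628654]
 [  0.         390.59556356 202.90019148]
 [  0.           0.           1.        ]] [-0.09541916  0.          0.          0.          0.        ] [[-0.96175291  0.17150314 -0.21358374  0.30958149]
 [-0.27389405 -0.61252658  0.74148044  0.47012171]
 [-0.0036595   0.77162029  0.63607291  0.63557642]
 [ 0.          0.          0.          1.       
[... 305 characters left out ...]

top [[457.40371369   0.         319.52999418]
 [  0.         457.40371369 201.59893849]
 [  0.           0.           1.        ]] [-0.11885809  0.          0.          0.          0.        ] [[ 0.00181914  0.99693443 -0.07822035  0.40453777]
 [-0.99999608  0.00197992  0.00197797 -0.19231376]
 [ 0.00212678  0.07821645  0.99693413  1.14252323]
 [ 0.          0.          0.          1.        ]] 2
white_model name 'np' is not defined
model_back name 'np' is not defined
cream_model name 'np' is not defined
bench_clamp name 'np' is not defined
clamp_bed name 'np' is not defined
clamp_handle name 'np' is not defined
trigger name 'np' is not defined
pad_plate []
push_rod name 'np' is not defined
```

```bash
cat > h.py <<'E'
from plant import *
import numpy as np, cv2
from scipy.spatial.transform import Rotation as R
def ray(p,uv):
    q=cv2.undistortPoints(np.array([[uv]],float),np.array(p["mtx"],float),np.array(p["dist_coeffs"],float))[0,0]
    T=np.array(p["world_from_camera"]);d=T[:3,:3]@np.array([q[0],-q[1],-1]);return T[:3,3],d
def atz(p,uv,z):
    o,d=ray(p,uv);return o+d*(z-o[2])/d[2]
def tri(a,b):
    A=np.zeros((3,3));B=np.zeros(3);L=[]
    for o,d in(a,b):
        d=d/np.linalg.norm(d);P=np.eye(3)-np.outer(d,d);A+=P;B+=P@o;L.append((P,o))
    x=np.linalg.solve(A,B);return x,[round(1000*np.linalg.norm(P@(x-o)),1) for P,o in L]
def proj(p,X):
    T=np.array(p["world_from_camera"]);c=T[:3,:3].T@(np.atleast_2d(X)-T[:3,3]).T
    c=np.array([c[0],-c[1],-c[2]]).T
    return cv2.projectPoints(c.reshape(-1,1,3),np.zeros(3),np.zeros(3),np.array(p["mtx"],float),np.array(p["dist_coeffs"],float))[0][:,0]
E
python3 - <<'E'
from h import *
P={n:read_camera(n) for n in("side","top")}
for t in("white_model","model_back","cream_model","bench_clamp","clamp_bed","clamp_handle","trigger","pad_plate","push_rod"):
    b={}
    for n,p in P.items():
        for f in(mark_of,spot_in):
            r=f(t,p)
            print(t,n,f.__name__,[(np.round(d["uv"],1).tolist(),round(float(d["p"]),2)) for d in r][:3])
            if r and f is mark_of:b[n]=ray(p,r[0]["uv"])
    if len(b)==2:print("   ",tri(*b.values()))
E
```

```text
white_model side call [([343.6, 248.7], 0.64)]
white_model side call [([340.0, 243.7], 0.74), ([339.7, 174.7], 0.6)]
white_model top call [([294.4, 224.4], 0.62)]
white_model top call [([292.1, 224.0], 0.88)]
    (array([ 0.43306709, -0.13238886, -0.00347116]), [np.float64(4.0), np.float64(4.0)])
model_back side call [([326.9, 241.9], 0.83)]
model_back side call []
model_back top call [([292.2, 210.6], 0.7), ([412.7, 198.7], 0.68)]
model_back top call [([293.6, 218.9], 0.79)]
    (array([ 0.46873969, -0.12736291,  0.01311659]), [np.float64(2.0), np.float64(2.0)])
cream_model side call []
cream_model side call [([315.1, 307.1], 0.76), ([339.5, 177.2], 0.41)]
cream_model top call [([225.5, 224.8], 0.86), ([411.6, 197.3], 0.65)]
cream_model top call [([224.2, 221.8], 0.75)]
bench_clamp side call [([341.8, 170.9], 0.72)]
bench_clamp side call [([342.4, 180.2], 0.91)]
bench_clamp top call [([410.6, 196.7], 0.67)]
bench_clamp top call []
    (array([ 5.05119326e-01, -4.24407911e-01,  1.45411863e-04]), [np.float64(1.9), np.float64(1.9)])
clamp_bed side call [([336.8, 191.3], 0.59), ([326.7,
[... 384 characters left out ...]
p_handle top call []
    (array([ 0.50210657, -0.4030204 ,  0.07806938]), [np.float64(1.6), np.float64(1.6)])
trigger side call []
trigger side call [([345.9, 140.0], 0.57)]
trigger top call [([410.8, 197.9], 0.53)]
trigger top call [([427.2, 193.1], 0.46)]
pad_plate side call [([341.3, 171.5], 0.43)]
pad_plate side call [([341.1, 175.7], 0.39)]
pad_plate top call []
pad_plate top call [([385.2, 199.4], 0.48)]
push_rod side call [([341.6, 173.6], 0.49)]
push_rod side call [([345.1, 139.9], 0.54), ([339.9, 175.8], 0.41)]
push_rod top call [([407.0, 197.8], 0.56)]
push_rod top call [([399.7, 194.3], 0.48)]
    (array([ 0.50305372, -0.41575033, -0.0030141 ]), [np.float64(1.4), np.float64(1.4)])
```

View pics/side0.png

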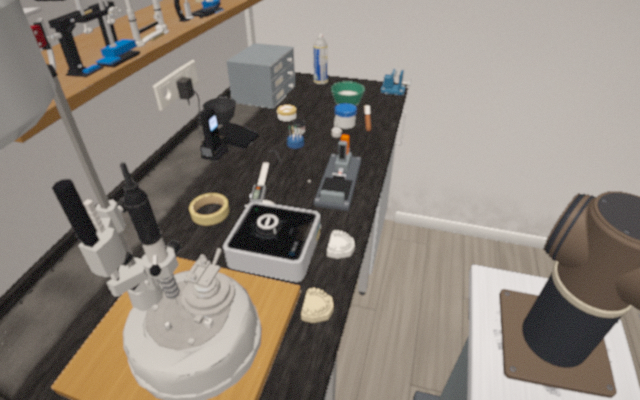

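View pics/top0.png

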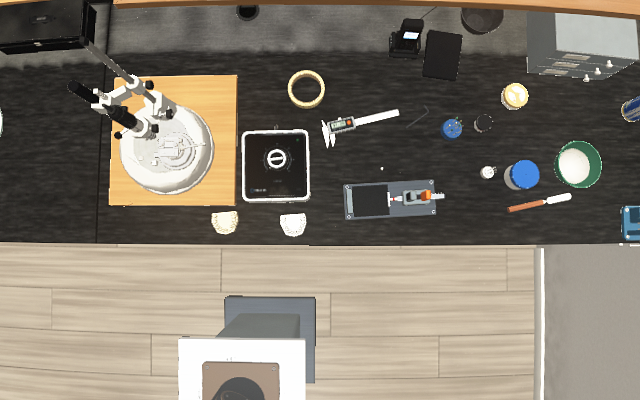

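Run:
```python
from h import *
a=read_camera("top");b=read_camera("side")
I=a["pixels"]
def z(I,x0,y0,w,h,s):return cv2.resize(I[y0:y0+h,x0:x0+w],None,fx=s,fy=s,interpolation=cv2.INTER_CUBIC)
cv2.imwrite("pics/t_clamp.png",z(I,335,165,115,70,7)[:, :800])
cv2.imwrite("pics/t_mod.png",z(I,200,195,120,50,6))
cv2.imwrite("pics/s_clamp.png",z(b["pixels"],300,125,70,145,4))
for n,p in(("top",a),("side",b)):
  for t in("white_model","cream_model","bench_clamp"):
    for d in silhouettes(t,p)[:2]:
        m=d["mask"].astype(np.uint8);c,_=cv2.findContours(m,0,2)
        if not c: continue
        r=cv2.minAreaRect(max(c,key=cv2.contourArea))
        print(n,t,round(d["p"],2),np.round(d["uv"],1),m.sum(),r)
```

```text
top white_model 0.6 [292.2 223.3] 487 ((293.5, 224.5), (23.0, 25.0), 90.0)
top cream_model 0.8 [223.4 221.7] 517 ((224.0, 222.5), (23.0, 26.0), 90.0)
top bench_clamp 0.87 [386.8 199.2] 3367 ((394.1741638183594, 199.46035766601562), (37.22976303100586, 102.11759948730469), 86.633544921875)
side white_model 0.59 [342. 178.] 2070 ((341.7200012207031, 174.45999145507812), (35.9445686340332, 76.60408782958984), 19.44003677368164)
side white_model 0.58 [339.4 245.7] 544 ((340.0, 243.5), (25.0, 26.0), 90.0)
side cream_model 0.61 [315.3 309. ] 844 ((318.3235168457031, 306.2059020996094), (30.31694984436035, 33.71245193481445), 14.03624439239502)
side bench_clamp 0.68 [341.7 180.5] 1982 ((341.70001220703125, 173.89999389648438), (34.78504943847656, 75.26219940185547), 18.43494987487793)
```

View pics/t_clamp.png

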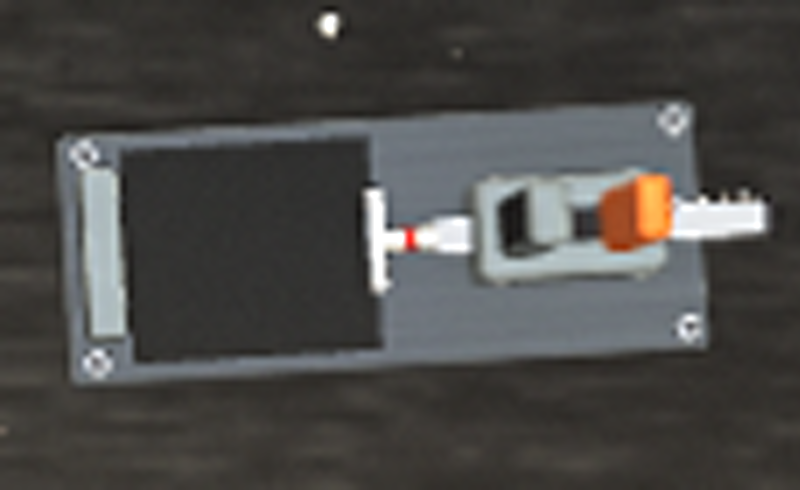

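View pics/t_mod.png

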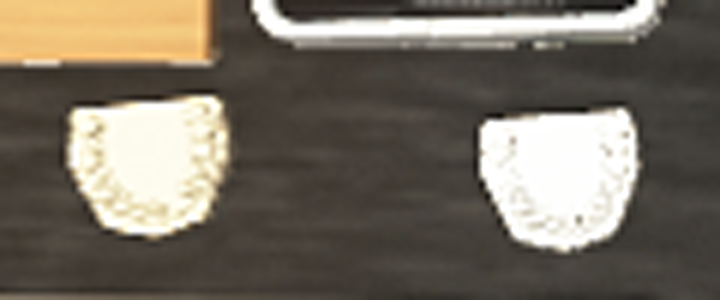

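View pics/s_clamp.png

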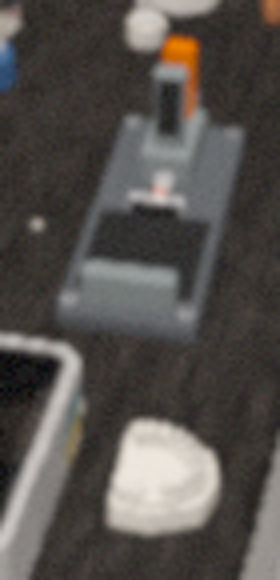

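Run:
```python
from h import *
from scipy.optimize import least_squares
a=read_camera("top");b=read_camera("side")
# clamp: zoom corners
zc=np.array([[57,137],[690,103],[708,347],[73,383]])/7+[335,165]-0.43
W=np.array([atz(a,u,.016) for u in zc])
print(W.round(4)); print(np.linalg.norm(W-np.roll(W,-1,0),axis=1))
loc=np.array([[.173,.045],[-.057,.045],[-.057,-.045],[.173,-.045]])
# determine orientation: clamp x -> left
def tr(q,l):
    c,s=np.cos(q[2]),np.sin(q[2]);return l@np.array([[c,s],[-s,c]])+q[:2]
for L in(loc,loc*[1,-1]):
    r=least_squares(lambda q:(tr(q,L)-W[:,:2]).ravel(),[.5,-.42,1.6]);print(r.x,np.degrees(r.x[2]),r.cost**.5,r.fun.round(4))
# with the side view corners zoom4 offset 300,125 : near-left(60,312)...
# model masks by threshold
I=a["pixels"];m=np.zeros(I.shape[:2],np.uint8);g=I.min(2);m[205:240,270:315]=(g[205:240,270:315]>110)
# exclude tray
n,l,st,cc=cv2.connectedComponentsWithStats(m);k=1+np.argmax(st[1:,4]);m=(l==k).astype(np.uint8);print(st[k],cc[k])
c=max(cv2.findContours(m,0,cv2.CHAIN_APPROX_NONE)[0],key=len)[:,0]
pts=np.array([atz(a,u,.016)[:2] for u in c.astype(float)])
print(pts.min(0),pts.max(0), np.array([atz(a,cc[k],.016)]))
top=g[205:240,270:315]
# back edge subpixel: for each column find first crossing
E=[]
for x in range(284,303):
    col=g[205:222,x].astype(float)
    for i in range(len(col)-1):
        if col[i]<130<=col[i+1]:
            E.append((x,205+i+(130-col[i])/(col[i+1]-col[i])));break
E=np.array(E);print(E.round(1).tolist())
for z in(.008,.016,.028):
    w=np.array([atz(a,u,z) for u in E]);pf=np.polyfit(w[3:-3,1],w[3:-3,0],1);print(z,pf,np.degrees(np.arctan(pf[0])))
```

```text
[[ 0.5365 -0.2519  0.016 ]
 [ 0.5495 -0.4786  0.016 ]
 [ 0.4622 -0.4834  0.016 ]
 [ 0.4493 -0.2574  0.016 ]]
[0.22697811 0.08737733 0.22640915 0.0872967 ]
[ 0.5026592  -0.42574117  1.62757749] 93.25332114359972 0.12541775518021184 [-0.0885 -0.0036 -0.0885 -0.0067  0.0886  0.0033  0.0884  0.0069]
[ 0.5026967  -0.42573902  1.62822505] 93.29042358360863 0.0030114566394445507 [ 0.0012  0.0015  0.0014 -0.0015 -0.0012 -0.0018 -0.0015  0.0018]
[280 213  27  24 510] [292.99411765 223.72941176]
[ 0.40796235 -0.16132283] [ 0.46464886 -0.09711779] [[ 0.43813328 -0.12930477  0.016     ]]
[[284.0, 214.3], [285.0, 214.3], [286.0, 214.2], [287.0, 213.8], [288.0, 213.7], [289.0, 213.7], [290.0, 213.4], [291.0, 213.5], [292.0, 213.4], [293.0, 213.4], [294.0, 213.4], [295.0, 213.4], [296.0, 213.4], [297.0, 213.4], [298.0, 213.3], [299.0, 213.2], [300.0, 213.1], [301.0, 212.8], [302.0, 212.7]]
0.008 [-0.03847582  0.45888361] -2.2034152939894582
0.016 [-0.03847582  0.45844822] -2.203415293989084
0.028 [-0.03847582  0.45779513] -2.203415293989537
```

Run:
```python
from h import *
from scipy.optimize import minimize
from scipy.ndimage import map_coordinates
a=read_camera("top")
g=a["pixels"].min(2).astype(float)
for nm,(x0,x1,y0,y1) in dict(white=(272,313,207,239),).items():
  f=np.clip((g-60)/120,0,1);m=np.zeros_like(f);m[y0:y1,x0:x1]=f[y0:y1,x0:x1]
  # world grid at z=.016
  X,Y=np.meshgrid(np.arange(.39,.48,.001),np.arange(-.18,-.08,.001),indexing="ij")
  uv=proj(a,np.c_[X.ravel(),Y.ravel(),np.full(X.size,.018)])
  M=map_coordinates(m,[uv[:,1],uv[:,0]],order=1).reshape(X.shape)
  cx,cy=(M*X).sum()/M.sum(),(M*Y).sum()/M.sum();print("centroid",cx,cy,"area mm2",M.sum())
  def cost(q):
    th,dy=q; c,s=np.cos(th),np.sin(th)
    dx_,dy_=X-cx,Y-cy
    u=dx_*c+dy_*s; v=-dx_*s+dy_*c-dy; v2=-v
    xr=cx+u*c-(v2+dy)*s; yr=cy+u*s+(v2+dy)*c
    Mr=map_coordinates(M,[(xr-.39)/.001,(yr+.18)/.001],order=1)
    return ((M-Mr)**2).sum()
  best=min(((cost((np.radians(t),d)),t,d) for t in np.arange(-15,15.1,.5) for d in np.arange(-.003,.0031,.0005)));print(best)
  th=np.radians(best[1]);c,s=np.cos(th),np.sin(th)
  u=(X-cx)*c+(Y-cy)*s;v=-(X-cx)*s+(Y-cy)*c-best[2]
  pu=(M*(abs(v)<.015)).sum(1) if 0 else None
  b=np.arange(-.045,.045,.001)
  H=np.array([ (M*((u>=q)&(u<q+.001))).sum() for q in b]);print(dict(zip((b*1000).round().astype(int).tolist(),H.round().astype(int).tolist())))
  H=np.array([ (M*((v>=q)&(v<q+.001))).sum() for q in b]);print(dict(zip((b*1000).round().astype(int).tolist(),H.round().astype(int).tolist())))
b=read_camera("side")
cv2.imwrite("pics/s_mod.png",cv2.resize(b["pixels"][215:275,290:370],None,fx=8,fy=8,interpolation=cv2.INTER_CUBIC))
cv2.imwrite("pics/t_mod2.png",cv2.resize(a["pixels"][195:245,260:330],None,fx=10,fy=10,interpolation=cv2.INTER_CUBIC))
```

```text
centroid 0.43821875385170905 -0.1291577841146963 area mm2 3105.346770305247
(np.float64(33.45080522751941), np.float64(4.5), np.float64(0.0))
{-45: 0, -44: 0, -43: 0, -42: 0, -41: 0, -40: 0, -39: 0, -38: 0, -37: 1, -36: 1, -35: 1, -34: 1, -33: 2, -32: 5, -31: 10, -30: 14, -29: 22, -28: 30, -27: 35, -26: 38, -25: 41, -24: 44, -23: 44, -22: 45, -21: 46, -20: 47, -19: 48, -18: 49, -17: 50, -16: 52, -15: 53, -14: 54, -13: 55, -12: 56, -11: 57, -10: 58, -9: 60, -8: 59, -7: 59, -6: 60, -5: 60, -4: 61, -3: 62, -2: 62, -1: 63, 0: 64, 1: 65, 2: 66, 3: 65, 4: 65, 5: 64, 6: 64, 7: 64, 8: 65, 9: 66, 10: 65, 11: 65, 12: 65, 13: 65, 14: 64, 15: 64, 16: 64, 17: 65, 18: 63, 19: 63, 20: 63, 21: 62, 22: 60, 23: 53, 24: 38, 25: 17, 26: 5, 27: 0, 28: 0, 29: 0, 30: 0, 31: 0, 32: 1, 33: 1, 34: 2, 35: 2, 36: 2, 37: 1, 38: 1, 39: 1, 40: 1, 41: 1, 42: 0, 43: 0, 44: 0}
{-45: 0, -44: 0, -43: 0, -42: 0, -41: 0, -40: 0, -39: 0, -38: 0, -37: 0, -36: 0, -35: 2, -34: 4, -33: 9, -32: 17, -31: 26, -30: 31, -29: 34, -28: 38, -27: 39, -26: 41, -25: 44, -24: 46, -23: 48, -22: 49, -21: 50, -20: 51, -19: 51, -18: 52, -17: 52, -16: 52, -15: 53, -14: 53, -13: 54, -12: 53, -11: 53, -10: 53, -9: 54, -8: 54, -7: 54, -6: 55, -5: 56, -4: 55, -3: 56, -2: 57, -1: 57, 0: 57, 1: 57, 2: 57, 3: 56, 4: 56, 5: 56, 6: 55, 7: 55, 8: 55, 9: 55, 10: 54, 11: 54, 12: 54, 13: 54, 14: 52, 15: 52, 16: 51, 17: 51, 18: 50, 19: 50, 20: 50, 21: 47, 22: 45, 23: 44, 24: 41, 25: 39, 26: 37, 27: 35, 28: 32, 29: 29, 30: 25, 31: 19, 32: 9, 33: 2, 34: 1, 35: 1, 36: 1, 37: 1, 38: 1, 39: 1, 40: 1, 41: 1, 42: 1, 43: 1, 44: 1}
```

View pics/t_mod2.png

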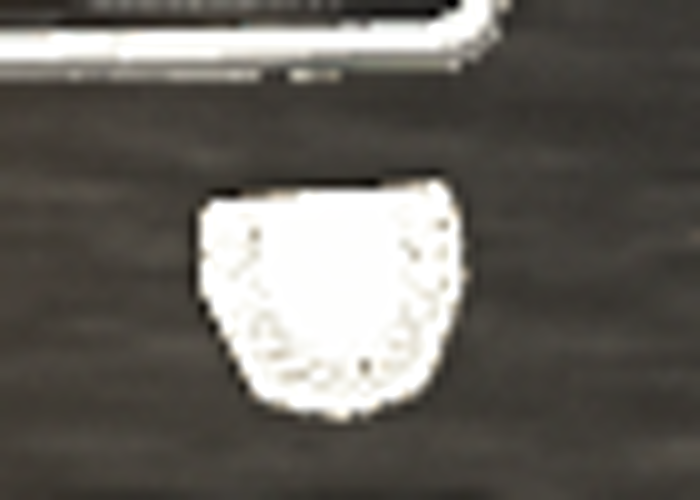

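View pics/s_mod.png

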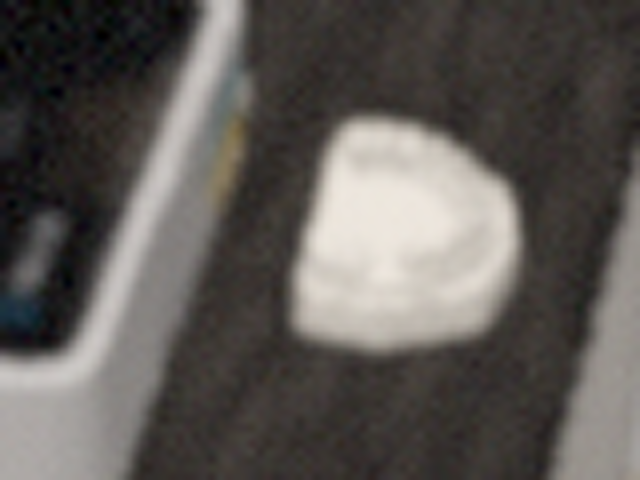

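Run:
```python
from h import *
import plant
print([ (k,getattr(plant,k)) for k in dir(plant) if not k.startswith('_') and not callable(getattr(plant,k))])
s=get_state();print({k:s[k] for k in s if k not in("qpos","dq","joint_efforts")})
a=read_camera("top");b=read_camera("side")
cv2.imwrite("pics/s_box.png",cv2.resize(b["pixels"][195:275,220:330],None,fx=7,fy=7,interpolation=cv2.INTER_CUBIC))
print(tri(ray(a,(309.,199.)),ray(b,(319.,208.))))
for z in(0,.05):print(atz(a,(300,202.5),z),atz(a,(300,200.5),z))
```

```text
[('grasp_offset', 0.0187)]
{'time': 3.5, 'eef_pos': array([0.28062458, 0.61389808, 0.23135886]), 'tcp_rot': array([2.12761411e-01, 9.77104182e-01, 9.45544454e-06, 1.38354961e-05]), 'contact_force': array([1.01789378, 0.080874  , 0.01590007]), 'wrist_torque': array([-0.01614737, -0.00183344,  0.04146481]), 'opening': 1.0014254613034523}
(array([ 0.4957097 , -0.16945613,  0.07158134]), [np.float64(1.1), np.float64(1.1)])
[ 0.49181949 -0.14565318  0.        ] [ 0.49684671 -0.14562723  0.        ]
[ 0.4879998  -0.14769517  0.05      ] [ 0.49280701 -0.14767036  0.05      ]
```

View pics/s_box.png

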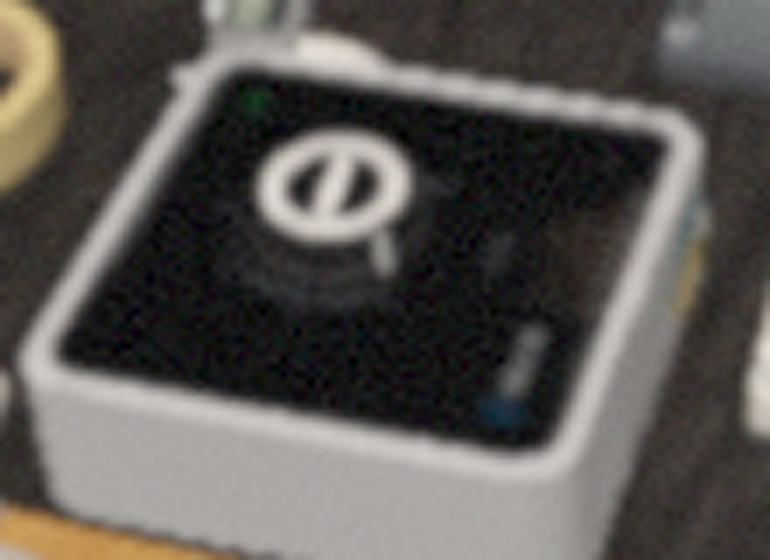

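Emit:
jog_arm --targets "13 -38 0 0 0 -7 1;13 -38 0 0 0 -7 1;13 -38 0 0 0 -7 1;13 -38 0 0 0 -7 1;13 -38 0 0 0 -7 1;13 -38 0 0 0 -7 1;13 -38 0 0 0 -7 1;13 -38 0 0 0 -7 1;13 -38 0 0 0 -7 1;10 -38 0 0 0 -7 1"

```text
time: 4.43
eef_pos: [0.4066, 0.2251, 0.2306]
tcp_rot: [0.743, 0.669, 0.003, 0.001]
contact_force: [0.8, 0.6, -0.0]
opening: 1.002
```

Emit:
jog_arm --targets "5 -35 0 0 0 -7 1;5 -36 0 0 0 -7 1;5 -36 0 0 0 -7 1;5 -36 0 0 0 -7 1;5 -36 0 0 0 -7 1;4 -36 0 0 0 -7 1;3 -36 0 0 0 -7 1;2 -36 0 0 0 -7 1;1 -36 0 0 0 -7 1;0 -28 0 0 0 -7 1"

```text
time: 5.27
eef_pos: [0.4416, -0.1456, 0.2352]
tcp_rot: [0.994, 0.106, 0.006, 0.008]
contact_force: [1.2, 0.2, 0.4]
opening: 1.002
```

```bash
cat >> h.py <<'E'
def st():
    s=get_state();r=R.from_quat(s["tcp_rot"]).as_matrix()
    print("t",round(s["time"],2),"pos",np.round(s["eef_pos"]*1000,1),"yang",np.round(np.degrees(np.arctan2(r[1,1],r[0,1])),2),"z",r[:,2].round(4),"F",s["contact_force"].round(1),"op",round(s["opening"],3),"q",s["qpos"].round(2));return s
E
python3 -c "
from h import *
st()"
```

```text
t 5.27 pos [ 441.6 -145.6  235.2] yang -77.78 z [ 0.0137 -0.0143 -0.9998] F [1.2 0.2 0.4] op 1.002 q [-0.53 -0.21  2.08 -0.01  1.25  0.83]
```

Emit:
jog_arm --targets "1 17 0 0.8 0.8 -7 1;0 0 0 0 0 -0.7 1;0 0 -35 0 0 0 1;0 0 -35 0 0 0 1;0 0 -35 0 0 0 1;0 0 0 0 0 0 1"

```text
time: 5.77
eef_pos: [0.4446, -0.1376, 0.1328]
tcp_rot: [0.999, 0.037, 0.005, 0.006]
contact_force: [-0.5, 0.3, -1.2]
opening: 1.001
```

```bash
python3 -c "
from h import *
st()"
```

```text
t 5.77 pos [ 444.6 -137.6  132.8] yang -85.74 z [ 0.0114 -0.0123 -0.9999] F [-0.5  0.3 -1.2] op 1.001 q [-0.52 -0.09  2.17 -0.01  1.04  0.98]
```

Emit:
jog_arm --targets "-1.5 8.5 0 0.7 0.7 0 1;0 0 -35 0 0 0 1;0 0 -30 0 0 0 1;0 0 0 0 0 0 1"

```text
time: 6.1
eef_pos: [0.4474, -0.1286, 0.0736]
tcp_rot: [0.999, 0.041, 0.003, 0.002]
contact_force: [-1.4, 0.5, -0.8]
opening: 1.003
```

```bash
python3 -c "
from h import *
st()
for n in('top','side'):
    p=read_camera(n);I=p['pixels']
    I=I[150:260,230:350] if n=='top' else I[160:290,270:390]
    cv2.imwrite('pics/%s1.png'%n,cv2.resize(I,None,fx=4.5,fy=4.5,interpolation=cv2.INTER_CUBIC))
"
```

```text
t 6.1 pos [ 447.4 -128.6   73.6] yang -85.25 z [ 0.0068 -0.0035 -1.    ] F [-1.4  0.5 -0.8] op 1.003 q [-0.5   0.02  2.2   0.    0.92  0.99]
```

View pics/top1.png

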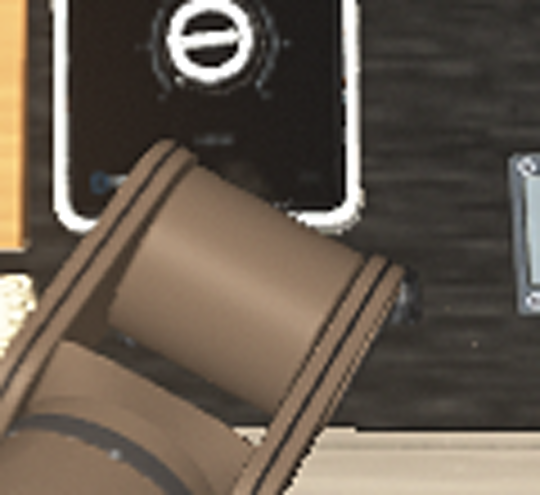

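View pics/side1.png

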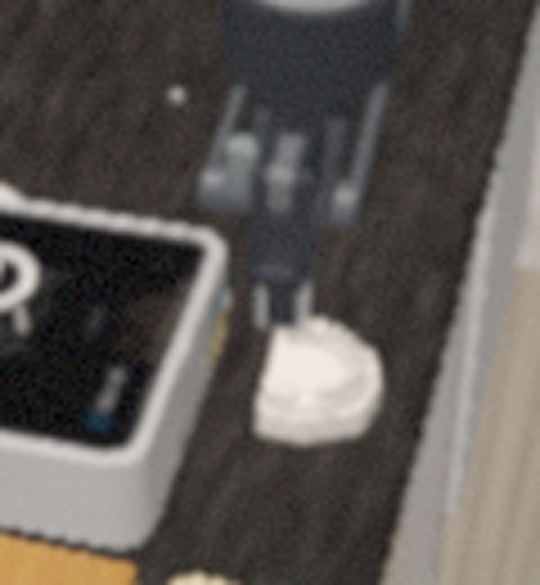

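Emit:
jog_arm --targets "-5 0 -20 0.2 0.4 0 1;-1 0 -20 0 0 0 1;-1 0 -15 0 0 0 1;0 0 0 0 0 0 1"

```text
time: 6.53
eef_pos: [0.4534, -0.1344, 0.036]
tcp_rot: [0.999, 0.043, 0.014, 0.008]
contact_force: [-0.0, 0.3, -0.6]
opening: 0.999
```

```bash
python3 -c "
from h import *
st()
p=read_camera('side');I=p['pixels'][160:290,270:390]
cv2.imwrite('pics/side2.png',cv2.resize(I,None,fx=4.5,fy=4.5,interpolation=cv2.INTER_CUBIC))
"
```

```text
t 6.53 pos [ 453.4 -134.4   36. ] yang -85.03 z [ 0.0281 -0.0153 -0.9995] F [-0.   0.3 -0.6] op 0.999 q [-0.5   0.09  2.21  0.    0.81  0.98]
```

View pics/side2.png

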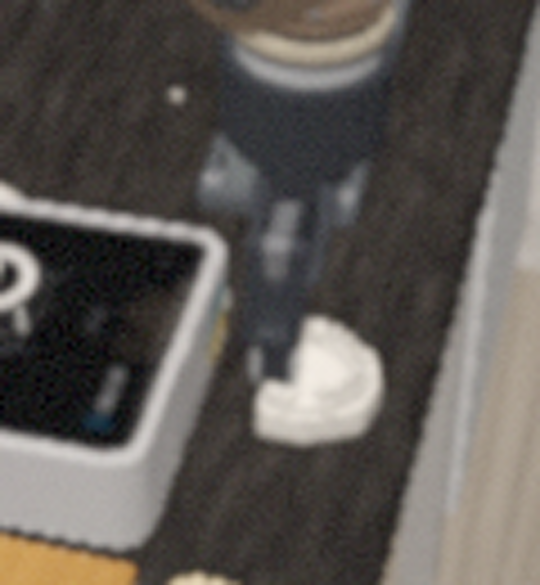

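Emit:
jog_arm --targets "-6 3 0 0.9 1.6 0 1;-4 2 0 0 0 0 1;0 0 0 0 0 0 1"

```text
time: 6.83
eef_pos: [0.4498, -0.1324, 0.0457]
tcp_rot: [0.999, 0.044, 0.007, 0.004]
contact_force: [-0.0, 0.4, -0.5]
opening: 0.998
```

```bash
python3 -c "
from h import *
st()
"
```

```text
t 6.83 pos [ 449.8 -132.4   45.7] yang -84.95 z [ 0.0136 -0.0069 -0.9999] F [-0.   0.4 -0.5] op 0.998 q [-0.5   0.07  2.2   0.    0.85  0.98]
```

```bash
cat > kin.py <<'E'
import numpy as np
from scipy.optimize import least_squares
D=[ # q2,q3,q5,R,z(TCP)
 ((.2872,1.5782,1.2786),(.2806,.6139,.2314)),
 ((-.21,2.08,1.25),(.4416,-.1456,.2352)),
 ((-.09,2.17,1.04),(.4446,-.1376,.1328)),
 ((.02,2.20,.92),(.4474,-.1286,.0736)),
 ((.09,2.21,.81),(.4534,-.1344,.036)),
 ((.07,2.20,.85),(.4498,-.1324,.0457))]
def fk(p,q):
    L1,L2,L3,h,r0=p;a,b,c=q[0],q[0]+q[1],sum(q)
    return np.array([r0+L1*np.sin(a)+L2*np.sin(b)+L3*np.sin(c),h+L1*np.cos(a)+L2*np.cos(b)+L3*np.cos(c)])
def res(p):
    o=[]
    for q,x in D:
        R=np.hypot(x[0],x[1]);o+=list(fk(p,q)-[np.sqrt(R*R-.101**2),x[2]])
    return o+[0.001*p[4]]
if __name__=="__main__":
    r=least_squares(res,[.4,.4,.25,.15,0]);print(r.x,np.round(1000*np.array(r.fun),1))
E
python3 kin.py
```

```text
[ 0.4354245   0.57078899  0.04333744  0.02319549 -0.00552833] [-3.5  0.3 -3.8  2.3  0.3  2.5  3.5 -3.5 -1.4 -2.8  4.8  1.2 -0. ]
```

Emit:
jog_arm --targets "-3 1 5 1.5 4.2 0 1;-2 1 0 0 0 0 1;0 0 0 0 0 0 1"

```text
time: 7.08
eef_pos: [0.4474, -0.1314, 0.0557]
tcp_rot: [0.999, 0.045, -0.026, -0.009]
contact_force: [-0.2, -1.4, -0.4]
opening: 1.002
```

```bash
python3 -c "
from h import *
st()
"
```

```text
t 7.08 pos [ 447.4 -131.4   55.7] yang -84.92 z [-0.0523  0.015  -0.9985] F [-0.2 -1.4 -0.4] op 1.002 q [-0.5   0.09  2.17 -0.01  0.94  0.99]
```

Emit:
jog_arm --targets "-5 2 -10 0 0 -0.5 1;-2 0 -20 0 0 0 1;0 0 -10 0 0 0 1;0 0 0 0 0 0 1"

```text
time: 7.42
eef_pos: [0.4408, -0.1295, 0.0154]
tcp_rot: [0.999, 0.04, -0.021, -0.006]
contact_force: [-0.6, 0.2, 0.1]
opening: 1.0
```

```bash
python3 -c "
from h import *
st()
"
```

```text
t 7.42 pos [ 440.8 -129.5   15.4] yang -85.47 z [-0.0419  0.0107 -0.9991] F [-0.6  0.2  0.1] op 1.0 q [-0.5   0.14  2.2  -0.01  0.84  1.  ]
```

Emit:
jog_arm --targets "0 0 -9 0.3 1 0 1;0 0 -9 0.3 0.5 0 1;0 0 0 0 0 0 1"

```text
time: 7.67
eef_pos: [0.4385, -0.1282, -0.0047]
tcp_rot: [0.999, 0.039, -0.035, -0.013]
contact_force: [-0.3, 0.5, 0.3]
opening: 1.004
```

```bash
python3 -c "
from h import *
st()
p=read_camera('side');I=p['pixels'][180:280,280:390]
cv2.imwrite('pics/side3.png',cv2.resize(I,None,fx=6,fy=6,interpolation=cv2.INTER_CUBIC))
"
```

```text
t 7.67 pos [ 438.5 -128.2   -4.7] yang -85.53 z [-0.0699  0.0226 -0.9973] F [-0.3  0.5  0.3] op 1.004 q [-0.5   0.2   2.19 -0.02  0.83  1.01]
```

View pics/side3.png

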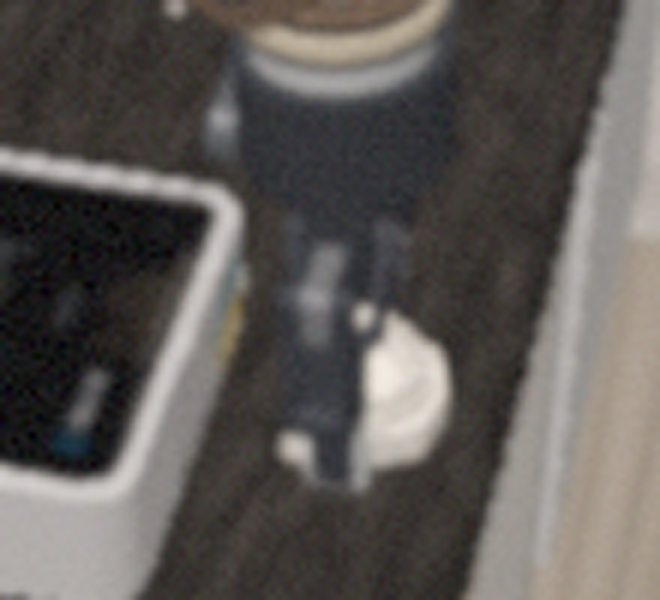

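Emit:
jog_arm --targets "4 0 0 0 0 0 1;0 0 0 0 0 0 0.3;0 0 0 0 0 0 0.3;0 0 0 0 0 0 0.0;0 0 0 0 0 0 0.0;0 0 0 0 0 0 -0.2;0 0 0 0 0 0 -0.2" --force 40

```text
time: 8.3
eef_pos: [0.4445, -0.1288, -0.0021]
tcp_rot: [0.999, 0.04, -0.032, -0.011]
contact_force: [0.1, 0.3, -1.5]
opening: 0.728
```

```bash
python3 -c "
from h import *
st()
"
```

```text
t 8.3 pos [ 444.5 -128.8   -2.1] yang -85.51 z [-0.0648  0.02   -0.9977] F [ 0.1  0.3 -1.5] op 0.728 q [-0.49  0.2   2.18 -0.02  0.83  1.01]
```

Emit:
jog_arm --targets "0 0 0 0 0 0 -0.4;0 0 8 0 0 0 -0.4;0 0 15 0 0 0 -0.4;0 0 25 0 0 0 -0.4;0 0 30 0 0 0 -0.4;0 0 30 0 0 0 -0.4;0 0 0 0 0 0 -0.4"

```text
time: 8.88
eef_pos: [0.4405, -0.1268, 0.1092]
tcp_rot: [0.998, 0.039, -0.036, -0.014]
contact_force: [0.8, -1.3, -1.5]
opening: 0.728
```

```bash
python3 -c "
from h import *
st()
p=read_camera('side');I=p['pixels'][140:260,260:390]
cv2.imwrite('pics/side4.png',cv2.resize(I,None,fx=5,fy=5,interpolation=cv2.INTER_CUBIC))
"
```

```text
t 8.88 pos [ 440.5 -126.8  109.2] yang -85.54 z [-0.0724  0.0243 -0.9971] F [ 0.8 -1.3 -1.5] op 0.728 q [-0.5  -0.01  2.15 -0.01  1.08  1.  ]
```

View pics/side4.png

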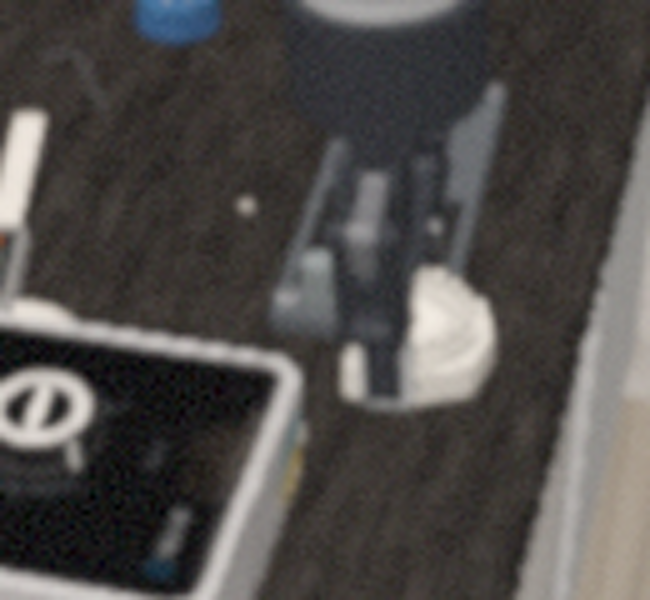

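```bash
cat >> h.py <<'E'
def T(R_,p):
    M=np.eye(4);M[:3,:3]=R_;M[:3,3]=p;return M
CL=T(R.from_euler('z',93.27,degrees=True).as_matrix(),[.5027,-.4257,0])
# grasp measured
_z=np.array([-.0648,.02,-.9977]);_a=np.radians(-85.51);_y=np.array([np.cos(_a),np.sin(_a),0]);_y-=_z*(_y@_z);_y/=np.linalg.norm(_y)
_z/=np.linalg.norm(_z)
TG=T(np.c_[np.cross(_y,_z),_y,_z],[.4445,-.1288,-.0021])
MG=T(R.from_euler('z',4.5,degrees=True).as_matrix(),[.4353,-.1294,0])
M_in_T=np.linalg.inv(TG)@MG
def toolfor(M):return M@np.linalg.inv(M_in_T)
def delta(Tt):
    s=get_state();Rn=R.from_quat(s["tcp_rot"])
    print("shift",((Tt[:3,3]-s["eef_pos"])*1000).round(1),"rot",np.degrees((R.from_matrix(Tt[:3,:3])*Rn.inv()).as_rotvec()).round(2),"tgt",(Tt[:3,3]*1000).round(1))
def place(x,z,y=0):return toolfor(CL@T(np.eye(3),[x,y,z]))
E
python3 -c "
from h import *
print('T^-1 M', (M_in_T[:3,3]*1000).round(1))
st();delta(place(.119,.016));delta(place(.119,.090))"
```

```text
T^-1 M [-9.3 -0.2 -1.5]
t 8.93 pos [ 439.3 -126.2  106.8] yang -85.54 z [-0.0753  0.0258 -0.9968] F [-0.1  0.3 -1. ] op 0.73 q [-0.5  -0.01  2.15 -0.01  1.08  1.  ]
shift [  56.2 -171.5  -92.9] rot [ 0.19 -0.74 88.7 ] tgt [ 495.5 -297.7   13.9]
shift [  56.2 -171.5  -18.9] rot [ 0.19 -0.74 88.7 ] tgt [ 495.5 -297.7   87.9]
```

Emit:
jog_arm --targets "4 -14 0 0 0 7 -0.4;4 -14 1 0 0 7 -0.4;5 -14 1 0 0 7 -0.4;5 -14 1 0 0 7 -0.4;5 -14 1 0 0 7 -0.4;5 -14 0 0 0 7 -0.4;5 -14 0 0 0 7 -0.4;5 -14 0 0 0 7 -0.4;5 -14 0 0 0 7 -0.4;5 -14 0 0 0 7 -0.4"

```text
time: 9.77
eef_pos: [0.4794, -0.264, 0.0976]
tcp_rot: [0.785, 0.617, -0.047, 0.001]
contact_force: [-0.8, -0.9, -0.3]
opening: 0.729
```

```bash
python3 -c "
from h import *
st();delta(place(.119,.090))"
```

```text
t 9.77 pos [ 479.4 -264.    97.6] yang -13.75 z [-0.0717 -0.0593 -0.9957] F [-0.8 -0.9 -0.3] op 0.729 q [-0.65  0.18  1.97 -0.11  1.02 -0.35]
shift [ 16.1 -33.7  -9.7] rot [ 0.5  -1.83 16.9 ] tgt [ 495.5 -297.7   87.9]
```

Emit:
jog_arm --targets "8 -17 0 0.2 -0.9 7 -0.4;8 -16 0 0.2 -0.9 7 -0.4;0 0 0 0 0 3 -0.4;0 0 0 0 0 0 -0.4"

```text
time: 10.1
eef_pos: [0.4927, -0.298, 0.0901]
tcp_rot: [0.683, 0.73, -0.032, 0.009]
contact_force: [-0.8, 0.3, -2.2]
opening: 0.729
```

```bash
python3 -c "
from h import *
st();delta(place(.119,.070))"
```

```text
t 10.1 pos [ 492.7 -298.    90.1] yang 3.74 z [-0.0304 -0.0593 -0.9978] F [-0.8  0.3 -2.2] op 0.729 q [-0.69  0.23  1.93 -0.08  0.97 -0.71]
shift [  2.8   0.3 -22.2] rot [-0.3  -0.55 -0.56] tgt [ 495.5 -297.7   67.9]
```

Emit:
jog_arm --targets "2.8 0.3 -22 -0.3 -0.6 -0.6 -0.4;0 0 -22 0 0 0 -0.4;0 0 -8 0 0 0 -0.4;0 0 0 0 0 0 -0.4"

```text
time: 10.43
eef_pos: [0.4934, -0.296, 0.0333]
tcp_rot: [0.689, 0.724, -0.031, 0.012]
contact_force: [-0.2, 0.1, -2.0]
opening: 0.73
```

```bash
python3 -c "
from h import *
st();delta(place(.119,.018))
p=read_camera('side');I=p['pixels'][110:240,280:400]
cv2.imwrite('pics/side5.png',cv2.resize(I,None,fx=5,fy=4.5,interpolation=cv2.INTER_CUBIC))
p=read_camera('top');I=p['pixels'][150:250,320:450]
cv2.imwrite('pics/top5.png',cv2.resize(I,None,fx=5,fy=5,interpolation=cv2.INTER_CUBIC))
"
```

```text
t 10.43 pos [ 493.4 -296.    33.3] yang 2.75 z [-0.0248 -0.0608 -0.9978] F [-0.2  0.1 -2. ] op 0.73 q [-0.69  0.31  1.95 -0.08  0.86 -0.68]
shift [  2.1  -1.7 -17.4] rot [-0.19 -0.17  0.42] tgt [ 495.5 -297.7   15.9]
```

View pics/side5.png

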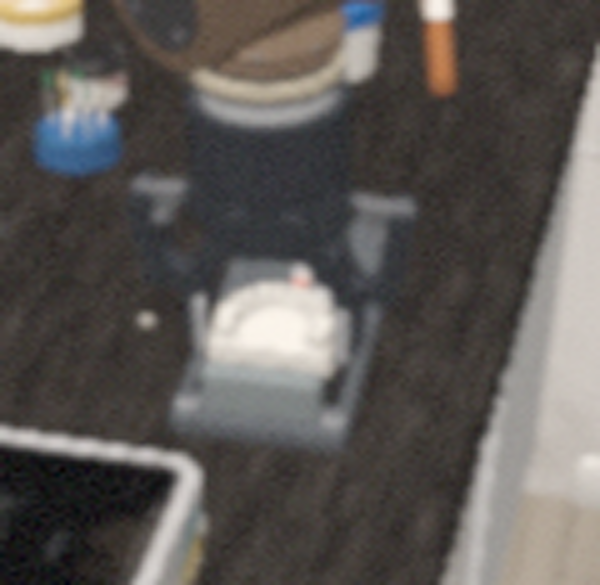

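View pics/top5.png

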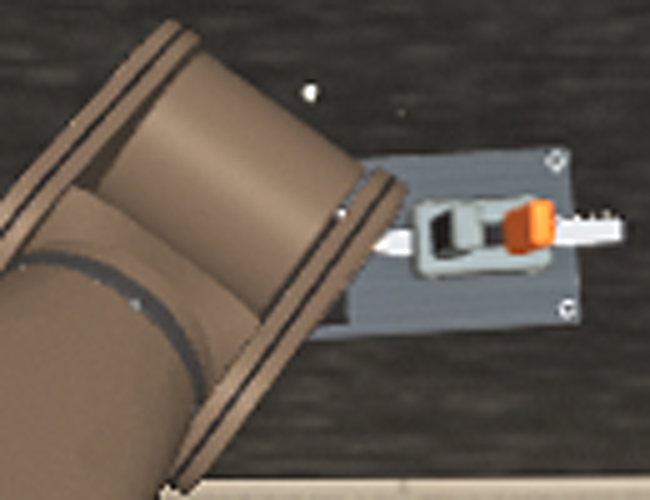

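Emit:
jog_arm --targets "2 -2 -8 -0.2 -0.2 0.4 -0.4;0 0 -7 0 0 0 -0.4;0 0 0 0 0 0 -0.4"

```text
time: 10.78
eef_pos: [0.4984, -0.3, 0.0221]
tcp_rot: [0.686, 0.726, -0.03, 0.019]
contact_force: [0.3, 1.3, -2.2]
opening: 0.728
```

```bash
python3 -c "
from h import *
st();delta(place(.119,.016))
"
```

```text
t 10.78 pos [ 498.4 -300.    22.1] yang 3.2 z [-0.0139 -0.0703 -0.9974] F [ 0.3  1.3 -2.2] op 0.728 q [-0.69  0.33  1.94 -0.09  0.83 -0.69]
shift [-2.9  2.3 -8.2] rot [ 0.34  0.43 -0.04] tgt [ 495.5 -297.7   13.9]
```

Emit:
jog_arm --targets "-2.5 2 -4 0.3 0.4 0 -0.4;0 0 -3 0 0 0 -0.4;0 0 0 0 0 0 -0.4"

```text
time: 11.03
eef_pos: [0.4965, -0.2984, 0.0156]
tcp_rot: [0.686, 0.726, -0.031, 0.015]
contact_force: [-0.9, -0.2, -1.1]
opening: 0.727
```

```bash
python3 -c "
from h import *
st();delta(place(.119,.016))
"
```

```text
t 11.03 pos [ 496.5 -298.4   15.6] yang 3.2 z [-0.0198 -0.066  -0.9976] F [-0.9 -0.2 -1.1] op 0.727 q [-0.69  0.34  1.95 -0.09  0.83 -0.69]
shift [-1.   0.7 -1.7] rot [ 0.1   0.09 -0.04] tgt [ 495.5 -297.7   13.9]
```

Emit:
jog_arm --targets "-1 0.7 -1.5 0 0 0 -0.4;0 0 -1 0 0 0 -0.4;0 0 0 0 0 0 -0.4"

```text
time: 11.28
eef_pos: [0.4956, -0.2978, 0.0135]
tcp_rot: [0.686, 0.726, -0.031, 0.016]
contact_force: [-1.2, -0.7, -1.0]
opening: 0.73
```

```bash
python3 -c "
from h import *
st();delta(place(.119,.016))
p=read_camera('side');I=p['pixels'][130:240,290:390]
cv2.imwrite('pics/side6.png',cv2.resize(I,None,fx=6,fy=5.4,interpolation=cv2.INTER_CUBIC))
"
```

```text
t 11.28 pos [ 495.6 -297.8   13.5] yang 3.2 z [-0.0196 -0.0663 -0.9976] F [-1.2 -0.7 -1. ] op 0.73 q [-0.69  0.35  1.95 -0.09  0.82 -0.69]
shift [-0.1  0.1  0.4] rot [ 0.11  0.1  -0.03] tgt [ 495.5 -297.7   13.9]
```

View pics/side6.png

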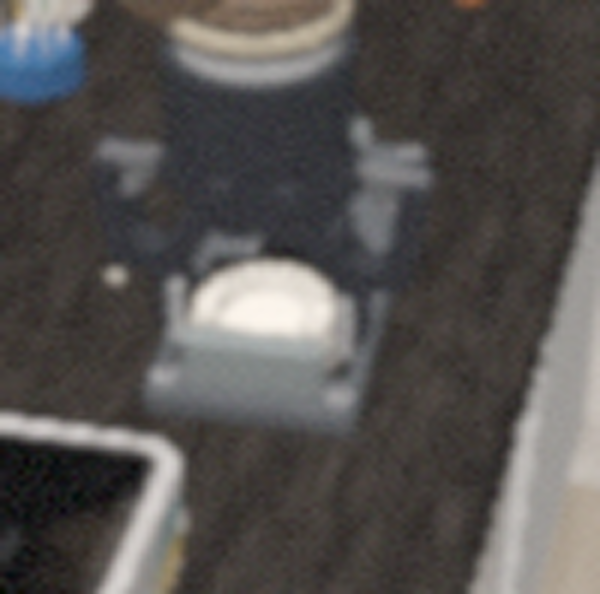

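Emit:
jog_arm --targets "0 0 -1.5 0 0 0 -0.4;0 0 0 0 0 0 -0.4"

```text
time: 11.5
eef_pos: [0.4961, -0.2981, 0.0139]
tcp_rot: [0.686, 0.726, -0.031, 0.016]
contact_force: [-0.2, -0.6, -2.3]
opening: 0.73
```

Emit:
jog_arm --targets "0 0 -1.5 0 0 0 -0.4;0 0 0 0 0 0 -0.4"

```text
time: 11.67
eef_pos: [0.4969, -0.2986, 0.0136]
tcp_rot: [0.686, 0.726, -0.031, 0.017]
contact_force: [0.3, -0.9, -1.7]
opening: 0.734
```

Emit:
jog_arm --targets "-1 0.5 -3 0 0 0 -0.4;0 0 0 0 0 0 -0.4;0 0 0 0 0 0 -0.4"

```text
time: 11.92
eef_pos: [0.4981, -0.2995, 0.0145]
tcp_rot: [0.686, 0.726, -0.031, 0.019]
contact_force: [-0.2, -0.4, -2.2]
opening: 0.734
```

```bash
python3 -c "
from h import *
st();delta(place(.119,.016))
"
```

```text
t 11.92 pos [ 498.1 -299.5   14.5] yang 3.21 z [-0.015  -0.0707 -0.9974] F [-0.2 -0.4 -2.2] op 0.734 q [-0.69  0.35  1.95 -0.09  0.82 -0.69]
shift [-2.6  1.8 -0.6] rot [ 0.36  0.36 -0.05] tgt [ 495.5 -297.7   13.9]
```

```bash
python3 -c "
from h import *
for i in range(4):
    s=get_state();print(s['joint_efforts'].round(1),s['contact_force'].round(1),s['wrist_torque'].round(2),(s['eef_pos']*1000).round(1),s['qpos'].round(4))
    read_camera('top')
p=read_camera('side');I=p['pixels'][130:240,290:390]
cv2.imwrite('pics/side7.png',cv2.resize(I,None,fx=6,fy=5.4,interpolation=cv2.INTER_CUBIC))
cv2.imwrite('pics/side7f.png',p['pixels'])
"
```

```text
[  0.1 -37.2 -23.2  -0.1  -0.    0. ] [-0.2 -0.4 -2.2] [ 0.1  -0.04  0.01] [ 498.1 -299.5   14.5] [-0.688   0.3469  1.9457 -0.088   0.8175 -0.6855]
[  0.  -36.9 -23.   -0.1  -0.    0. ] [-0.5  0.  -1.5] [0.11 0.01 0.02] [ 498.  -299.5   14.3] [-0.6881  0.3472  1.946  -0.0881  0.8174 -0.6855]
[  0.  -37.3 -23.4  -0.1  -0.1   0. ] [-0.8 -0.5 -1.4] [0.04 0.02 0.02] [ 497.6 -299.2   13.8] [-0.6881  0.3475  1.9465 -0.0881  0.8176 -0.6855]
[  0.  -37.3 -23.4  -0.1  -0.1   0. ] [ 1.1 -0.1 -1.2] [ 0.08 -0.05  0.08] [ 497.4 -299.    13.6] [-0.6881  0.3478  1.9468 -0.0881  0.8178 -0.6855]
```

View pics/side7.png

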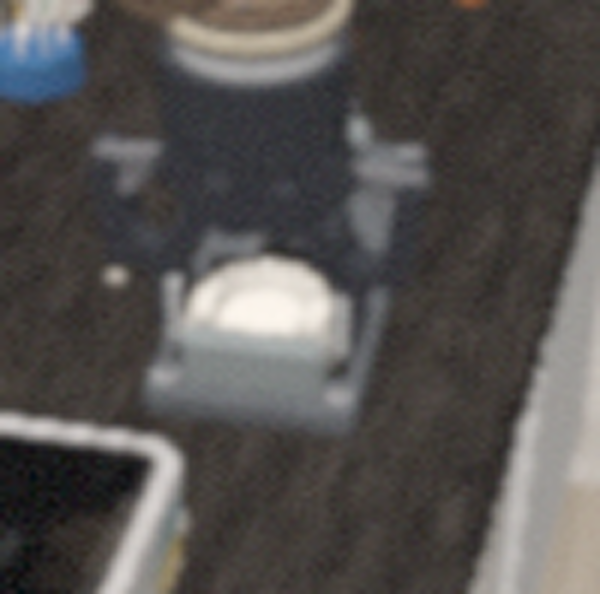

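View pics/side7f.png

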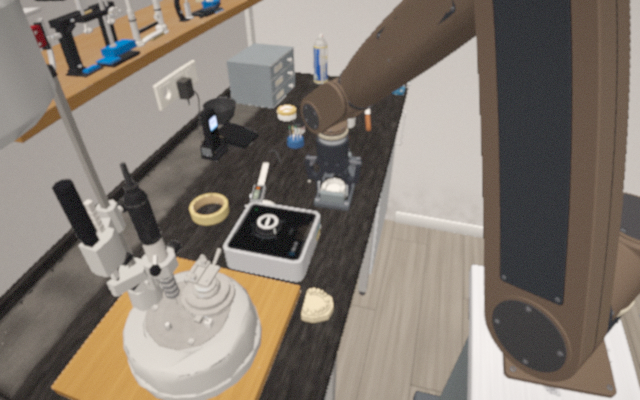

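Emit:
jog_arm --targets "-2 1.5 -3 0.2 0.2 0 -0.4;0 0 -2 0 0 0 -0.4"

```text
time: 12.33
eef_pos: [0.4976, -0.2993, 0.0133]
tcp_rot: [0.686, 0.726, -0.031, 0.017]
contact_force: [-5.7, 4.4, 11.4]
opening: 0.73
```

```bash
python3 -c "
from h import *
for i in range(3):
    st();read_camera('top')
delta(place(.119,.016))
"
```

```text
t 12.33 pos [ 497.6 -299.3   13.3] yang 3.21 z [-0.0186 -0.0682 -0.9975] F [-5.7  4.4 11.4] op 0.73 q [-0.69  0.35  1.94 -0.09  0.82 -0.69]
t 12.38 pos [ 497.6 -299.3   13.3] yang 3.21 z [-0.0185 -0.0684 -0.9975] F [-3.2  3.7 11.6] op 0.73 q [-0.69  0.35  1.94 -0.09  0.82 -0.69]
t 12.43 pos [ 497.6 -299.3   13.4] yang 3.22 z [-0.0183 -0.0685 -0.9975] F [-3.3  3.5 11. ] op 0.731 q [-0.69  0.35  1.94 -0.09  0.82 -0.69]
shift [-2.1  1.6  0.6] rot [ 0.24  0.18 -0.05] tgt [ 495.5 -297.7   13.9]
```

Emit:
jog_arm --targets "0 0 1 0 0 0 -0.4;-3 2.5 0 0 0 0 -0.4;-2 2 0 0 0 0 -0.4"

```text
time: 12.73
eef_pos: [0.4927, -0.2951, 0.0148]
tcp_rot: [0.686, 0.726, -0.031, 0.018]
contact_force: [-0.2, -1.3, -0.6]
opening: 0.728
```

```bash
python3 -c "
from h import *
st();read_camera('top');st();delta(place(.119,.016))
"
```

```text
t 12.73 pos [ 492.7 -295.1   14.8] yang 3.21 z [-0.0172 -0.0695 -0.9974] F [-0.2 -1.3 -0.6] op 0.728 q [-0.69  0.33  1.96 -0.09  0.82 -0.68]
t 12.78 pos [ 492.7 -295.1   14.8] yang 3.23 z [-0.0167 -0.0702 -0.9974] F [ 0.6 -1.5 -0.9] op 0.731 q [-0.69  0.33  1.96 -0.09  0.82 -0.68]
shift [ 2.8 -2.6 -0.9] rot [ 0.34  0.26 -0.07] tgt [ 495.5 -297.7   13.9]
```

Emit:
jog_arm --targets "2.5 -1.5 -1 0.3 0.2 0 -0.4;0 0 -2 0 0 0 -0.4"

```text
time: 12.95
eef_pos: [0.4945, -0.296, 0.0132]
tcp_rot: [0.686, 0.727, -0.031, 0.013]
contact_force: [-7.8, 7.1, 25.3]
opening: 0.727
```

```bash
python3 -c "
from h import *
st();read_camera('top');st();delta(place(.119,.016))
"
```

```text
t 12.95 pos [ 494.5 -296.    13.2] yang 3.22 z [-0.0241 -0.0622 -0.9978] F [-7.8  7.1 25.3] op 0.727 q [-0.69  0.35  1.95 -0.09  0.83 -0.69]
t 13.0 pos [ 494.5 -296.    13.3] yang 3.23 z [-0.024  -0.0623 -0.9978] F [-5.2  4.1 12.4] op 0.73 q [-0.69  0.35  1.95 -0.09  0.83 -0.69]
shift [ 1.  -1.7  0.6] rot [-0.12 -0.15 -0.06] tgt [ 495.5 -297.7   13.9]
```

Emit:
jog_arm --targets "0 0 0.5 0 0 0 0.5;0 0 0 0 0 0 1;0 0 0 0 0 0 1;0 0 0 0 0 0 1;0 0 5 0 0 0 1;0 0 15 0 0 0 1;0 0 30 0 0 0 1;0 0 38 0 0 0 1;0 0 40 0 0 0 1;0 0 30 0 0 0 1"

```text
time: 13.83
eef_pos: [0.4876, -0.2906, 0.1663]
tcp_rot: [0.686, 0.727, -0.031, 0.0]
contact_force: [-0.1, 0.0, 0.2]
opening: 1.001
```

Emit:
jog_arm --targets "2 -12 -2 0.2 0.2 -7 1;2 -12 -2 0.2 0.2 -7 1;2 -12 -2 0.2 0.2 -7 1;2 -12 -2 0.2 0.2 -7 1;2 -12 -2 0.2 0.2 -7 1;2 -12 -2 0.2 0.2 -7 1;2 -12 -2 0.2 0.2 -7 1;2 -12 -2 0.2 0.2 -7 1;2 -12 -2 0.2 0.2 -7 1;2 -12 -2 0.2 0.2 -7 1"

```text
time: 14.67
eef_pos: [0.5136, -0.4167, 0.1619]
tcp_rot: [0.981, 0.188, -0.028, -0.031]
contact_force: [0.2, -0.1, -0.6]
opening: 1.003
```

```bash
cat >> h.py <<'E'
def squeeze(x,z):
    a=np.radians(-86.73);y=np.array([np.cos(a),np.sin(a),0]);zz=np.array([0,0,-1.])
    p=(CL@[x,0,z,1])[:3];return T(np.c_[np.cross(y,zz),y,zz],p)
def inclamp():
    s=get_state();print("clamp mm",((np.linalg.inv(CL)@np.r_[s["eef_pos"],1])[:3]*1000).round(1))
E
python3 -c "
from h import *
st();inclamp();delta(squeeze(.008,.13))
p=read_camera('side');I=p['pixels'][110:240,280:400]
cv2.imwrite('pics/side8.png',cv2.resize(I,None,fx=5,fy=4.5,interpolation=cv2.INTER_CUBIC))
p=read_camera('top');I=p['pixels'][150:250,320:450]
cv2.imwrite('pics/top8.png',cv2.resize(I,None,fx=5,fy=5,interpolation=cv2.INTER_CUBIC))
"
```

```text
t 14.67 pos [ 513.6 -416.7  161.9] yang -68.41 z [-0.0672  0.0498 -0.9965] F [ 0.2 -0.1 -0.6] op 1.003 q [-0.83  0.36  1.61 -0.02  1.25  0.37]
clamp mm [  8.4 -11.4 161.9]
shift [-11.3  -1.  -31.9] rot [ -3.45  -3.36 -18.4 ] tgt [ 502.2 -417.7  130. ]
```

View pics/side8.png

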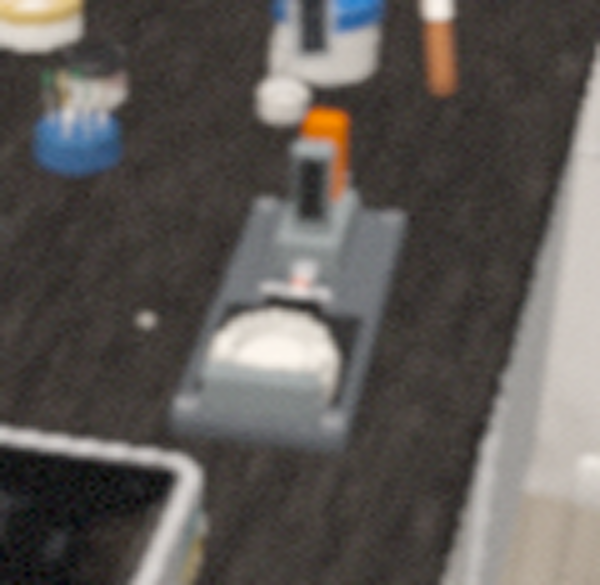

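View pics/top8.png

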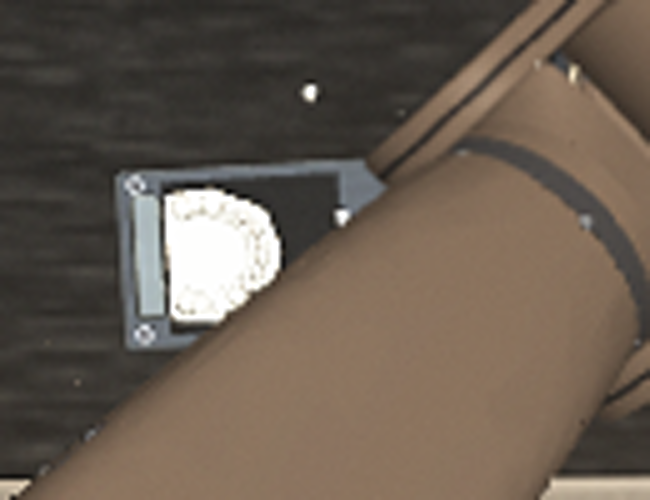

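Emit:
jog_arm --targets "-5 0 0 -1.2 -1.1 -6 1;-4 0 0 -1.2 -1.1 -6 1;-2 -1 0 -1.1 -1.2 -6 1;0 0 0 0 0 0 1"

```text
time: 15.1
eef_pos: [0.5016, -0.4168, 0.1606]
tcp_rot: [0.999, 0.034, 0.0, 0.001]
contact_force: [0.1, 1.1, 0.1]
opening: 0.998
```

```bash
python3 -c "
from h import *
st();inclamp();delta(squeeze(.008,.13))"
```

```text
t 15.1 pos [ 501.6 -416.8  160.6] yang -86.05 z [ 9.0e-04 -1.7e-03 -1.0e+00] F [0.1 1.1 0.1] op 0.998 q [-0.85  0.3   1.7  -0.    1.15  0.65]
clamp mm [  8.9   0.6 160.6]
shift [  0.7  -0.9 -30.6] rot [ 0.1   0.05 -0.68] tgt [ 502.2 -417.7  130. ]
```

Emit:
jog_arm --targets "0.7 -1 -25 0 0 -0.7 1;0 0 -25 0 0 0 1;0 0 -20 0 0 0 1;0 0 0 0 0 0 1"

```text
time: 15.43
eef_pos: [0.5037, -0.416, 0.0929]
tcp_rot: [0.999, 0.04, 0.002, 0.003]
contact_force: [-0.8, 1.0, -0.2]
opening: 1.003
```

```bash
python3 -c "
from h import *
st();inclamp();delta(squeeze(.008,.056))
p=read_camera('side');I=p['pixels'][110:240,280:400]
cv2.imwrite('pics/side9.png',cv2.resize(I,None,fx=5,fy=4.5,interpolation=cv2.INTER_CUBIC))
p=read_camera('top');I=p['pixels'][150:250,320:450]
cv2.imwrite('pics/top9.png',cv2.resize(I,None,fx=5,fy=5,interpolation=cv2.INTER_CUBIC))
"
```

```text
t 15.43 pos [ 503.7 -416.    92.9] yang -85.46 z [ 0.0041 -0.0052 -1.    ] F [-0.8  1.  -0.2] op 1.003 q [-0.85  0.37  1.73 -0.    1.03  0.65]
clamp mm [ 9.7 -1.6 92.9]
shift [ -1.5  -1.7 -36.9] rot [ 0.3   0.23 -1.27] tgt [ 502.2 -417.7   56. ]
```

View pics/side9.png

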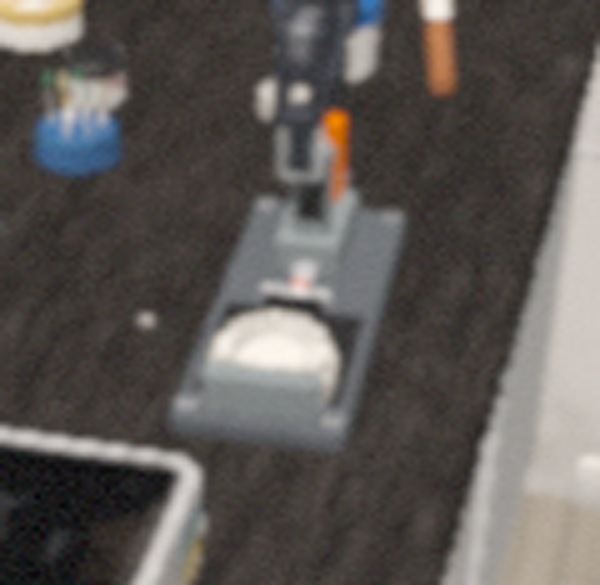

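View pics/top9.png

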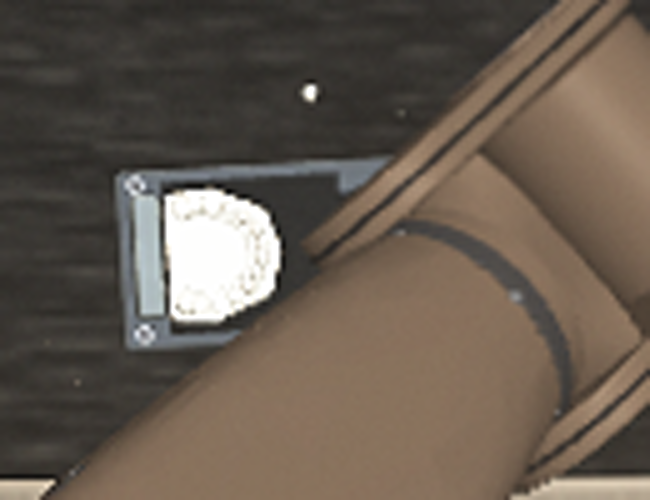

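Emit:
jog_arm --targets "-1.5 -2 -15 0.3 0.2 -1.3 1;0 0 -14 0 0 0 1;0 0 -8 0 0 0 1;0 0 0 0 0 0 1"

```text
time: 15.87
eef_pos: [0.5067, -0.4224, 0.0629]
tcp_rot: [1.0, 0.029, 0.005, 0.006]
contact_force: [-0.7, 1.1, -0.2]
opening: 0.998
```

```bash
python3 -c "
from h import *
st();inclamp();delta(squeeze(.008,.056))
"
```

```text
t 15.87 pos [ 506.7 -422.4   62.9] yang -86.69 z [ 0.0107 -0.0117 -0.9999] F [-0.7  1.1 -0.2] op 0.998 q [-0.85  0.42  1.73  0.    0.97  0.66]
clamp mm [ 3.1 -4.1 62.9]
shift [-4.4  4.6 -6.9] rot [ 0.67  0.61 -0.04] tgt [ 502.2 -417.7   56. ]
```

Emit:
jog_arm --targets "-4.5 5 -4 0.6 0.6 0 1;-1 1 -3 0 0 0 1;0 0 0 0 0 0 1;0 0 0 0 0 0 1"

```text
time: 16.2
eef_pos: [0.5006, -0.4159, 0.0551]
tcp_rot: [1.0, 0.029, -0.001, -0.0]
contact_force: [1.4, -0.9, 0.5]
opening: 0.999
```

```bash
python3 -c "
from h import *
st();inclamp();delta(squeeze(.009,.056))
"
```

```text
t 16.2 pos [ 500.6 -415.9   55.1] yang -86.65 z [-1.2e-03  2.0e-04 -1.0e+00] F [ 1.4 -0.9  0.5] op 0.999 q [-0.85  0.42  1.75 -0.    0.97  0.66]
clamp mm [ 9.9  1.6 55.1]
shift [ 1.6 -0.8  0.9] rot [-0.01 -0.07 -0.08] tgt [ 502.2 -416.7   56. ]
```

Emit:
jog_arm --targets "0 0 0 0 0 0 0.4;0 0 0 0 0 0 0.4;0 0 0 0 0 0 0.4;0 0 0 0 0 0 0;0 0 0 0 0 0 0;0 0 0 0 0 0 0" --force 25

```text
time: 16.7
eef_pos: [0.502, -0.4235, 0.06]
tcp_rot: [1.0, 0.03, 0.002, 0.008]
contact_force: [-0.3, -3.3, -1.5]
opening: 0.5
```

```bash
python3 -c "
from h import *
st();inclamp()
p=read_camera('side');I=p['pixels'][110:240,280:400]
cv2.imwrite('pics/side10.png',cv2.resize(I,None,fx=5,fy=4.5,interpolation=cv2.INTER_CUBIC))
st()
"
```

```text
t 16.7 pos [ 502.  -423.5   60. ] yang -86.62 z [ 0.0055 -0.0168 -0.9998] F [-0.3 -3.3 -1.5] op 0.5 q [-0.85  0.42  1.74 -0.01  0.96  0.66]
clamp mm [ 2.3  0.6 60. ]
t 16.75 pos [ 502.  -423.5   60.1] yang -86.62 z [ 0.0055 -0.0169 -0.9998] F [-0.4 -4.9 -1. ] op 0.503 q [-0.85  0.42  1.74 -0.01  0.96  0.66]
```

View pics/side10.png

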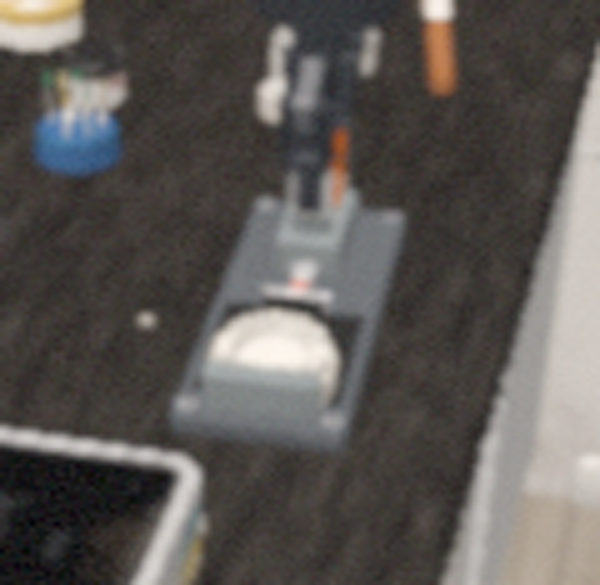

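Emit:
jog_arm --targets "0 2 -1 0 0 0 -0.2;0 2 -1 0 0 0 -0.2;0 2 -1 0 0 0 -0.2;0 2 -1 0 0 0 -0.4;0 1 -1 0 0 0 -0.4;0 1 0 0 0 0 -0.4;0 1 0 0 0 0 -0.4"

```text
time: 17.33
eef_pos: [0.5018, -0.417, 0.0612]
tcp_rot: [1.0, 0.029, 0.003, 0.012]
contact_force: [1.0, -8.4, -2.1]
opening: 0.32
```

```bash
cat >> h.py <<'E'
def ring(name):
    p=read_camera('side');I=p['pixels'][150:215,315:365]
    cv2.imwrite('pics/%s.png'%name,cv2.resize(I,None,fx=10,fy=9,interpolation=cv2.INTER_CUBIC))
    return p
E
python3 -c "
from h import *
st();inclamp();ring('side11');st()
"
```

```text
t 17.33 pos [ 501.8 -417.    61.2] yang -86.67 z [ 0.0058 -0.023  -0.9997] F [ 1.  -8.4 -2.1] op 0.32 q [-0.84  0.41  1.75 -0.01  0.96  0.68]
clamp mm [ 8.7  0.4 61.2]
t 17.38 pos [ 501.8 -417.    61.2] yang -86.67 z [ 0.0059 -0.023  -0.9997] F [ 0.9 -8.  -1.7] op 0.32 q [-0.84  0.41  1.75 -0.01  0.96  0.68]
```

View pics/side11.png

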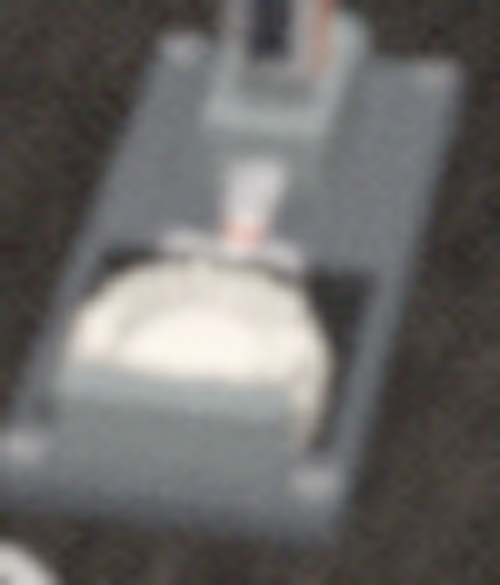

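Emit:
jog_arm --targets "0 0 -1 1.3 0.3 0 0.75;0 0 -1 0 0 0 0.75;0 0 0 0 0 0 0.75;0 0 0 0 0 0 0.75;0 0 0 0 0 0 0.75"

```text
time: 17.8
eef_pos: [0.5013, -0.4152, 0.057]
tcp_rot: [1.0, 0.029, -0.0, -0.002]
contact_force: [0.2, 0.2, 0.5]
opening: 0.877
```

```bash
cat >> h.py <<'E'
def cx(p,uv,z):
    return (np.linalg.inv(CL)@np.r_[atz(p,uv,z),1]*1000).round(1)[:3]
E
python3 -c "
from h import *
st();inclamp();p=ring('side12');print(cx(p,(338.5,177.2),.0305),cx(p,(338.8,176.1),.027))
"
```

```text
t 17.8 pos [ 501.3 -415.2   57. ] yang -86.72 z [-7.0e-04  4.4e-03 -1.0e+00] F [0.2 0.2 0.5] op 0.877 q [-0.85  0.42  1.74  0.    0.98  0.66]
clamp mm [10.5  0.8 57. ]
[74.9  2.8 30.5] [64.9  1.9 27. ]
```

View pics/side12.png

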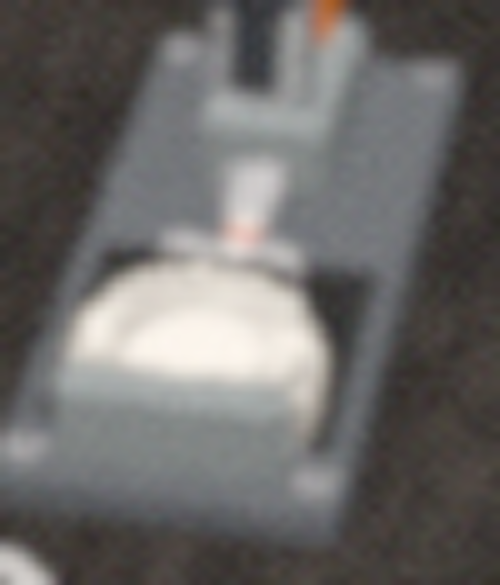

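Emit:
jog_arm --targets "0 0 0 0 0 0 0.4;0 0 0 0 0 0 0.2;0 1 0 0 0 0 0;0 2 0 0.3 0 0 -0.1;0 2 -1 0.3 0 0 -0.2;0 2 -1 0.3 0 0 -0.3;0 2 -1 0.3 0 0 -0.4;0 2 -1 0.3 0 0 -0.4;0 1 0 0 0 0 -0.4;0 1 0 0 0 0 -0.4"

```text
time: 18.68
eef_pos: [0.5024, -0.4167, 0.0624]
tcp_rot: [1.0, 0.031, 0.003, 0.003]
contact_force: [0.2, -7.5, -0.6]
opening: 0.318
```

```bash
python3 -c "
from h import *
st();inclamp();p=ring('side13')
"
```

```text
t 18.68 pos [ 502.4 -416.7   62.4] yang -86.45 z [ 0.0066 -0.0057 -1.    ] F [ 0.2 -7.5 -0.6] op 0.318 q [-0.85  0.41  1.75  0.    0.97  0.66]
clamp mm [ 9.  -0.2 62.4]
```

View pics/side13.png

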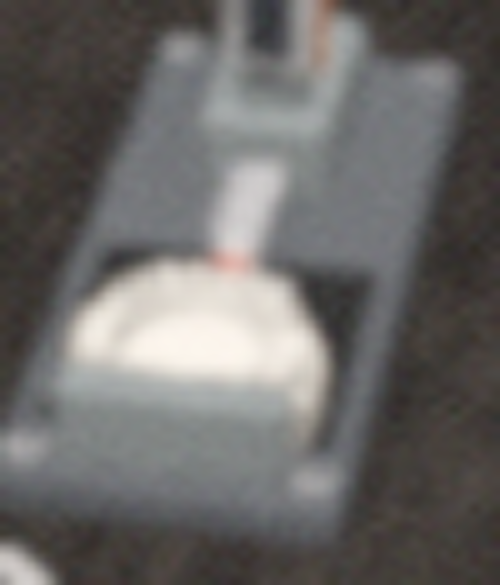

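```bash
python3 -c "
from h import *
p=read_camera('side');st()
for nm,uv in dict(ring1=(315+243/10-.5,150+234/9-.5),ring2=(315+231/10-.5,150+261/9-.5),mouth2=(315+235/10-.5,150+254/9-.5),mouth1=(315+246/10-.5,150+222/9-.5)).items(): print(nm,cx(p,uv,.027))
for nm,uv in dict(nose=(315+215/10-.5,150+262/9-.5)).items(): print(nm,cx(p,uv,.032),cx(p,uv,.044))
"
```

```text
t 18.78 pos [ 502.5 -416.7   62.4] yang -86.45 z [ 0.0066 -0.0054 -1.    ] F [ 0.1 -7.2 -1.6] op 0.318 q [-0.85  0.41  1.75  0.    0.97  0.66]
ring1 [62.2  1.4 27. ]
ring2 [76.4  0.8 27. ]
mouth2 [72.7  1.2 27. ]
mouth1 [56.   1.1 27. ]
nose [84.6 -2.1 32. ] [100.9   0.8  44. ]
```

Emit:
jog_arm --targets "0 0 -2 0.3 0.3 -0.2 0.75;0 0 -1 0 0 0 0.75;0 0 0 0 0 0 0.75;0 0 0 0 0 0 0.75;0 0 0 0 0 0 0.75"

```text
time: 19.2
eef_pos: [0.5024, -0.4154, 0.0575]
tcp_rot: [1.0, 0.029, 0.001, -0.002]
contact_force: [0.5, -0.1, -0.2]
opening: 0.874
```

```bash
python3 -c "
from h import *
st();inclamp();p=ring('side14')
q=read_camera('top')['pixels'][170:235,340:400];cv2.imwrite('pics/top14.png',cv2.resize(q,None,fx=9,fy=9,interpolation=cv2.INTER_CUBIC))
"
```

```text
t 19.2 pos [ 502.4 -415.4   57.5] yang -86.72 z [ 0.0014  0.0031 -1.    ] F [ 0.5 -0.1 -0.2] op 0.874 q [-0.85  0.42  1.74  0.    0.98  0.66]
clamp mm [10.3 -0.3 57.5]
```

View pics/side14.png

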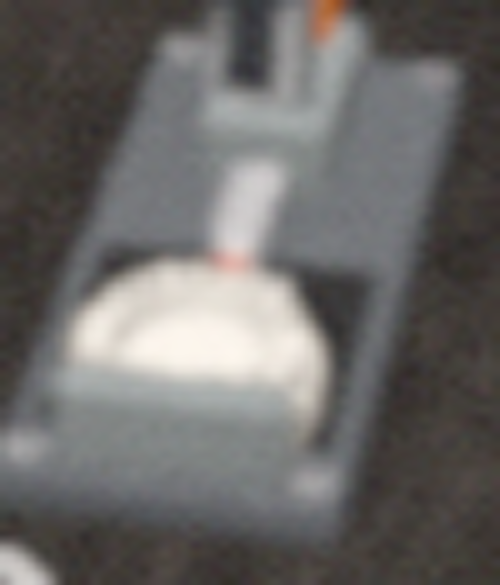

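View pics/top14.png

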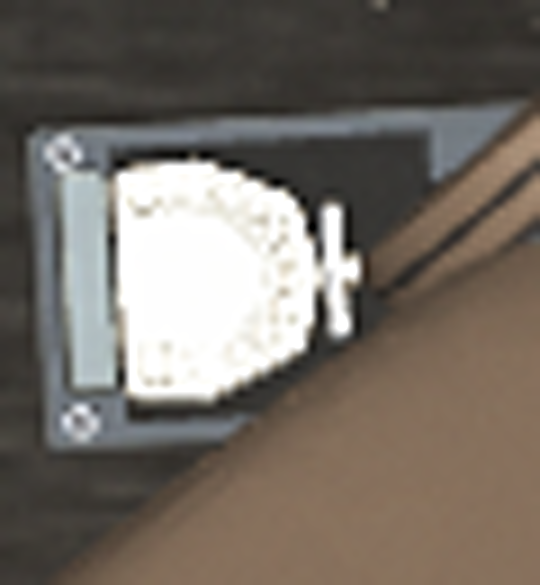

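Emit:
jog_arm --targets "0 0 0 0 0 0 0.4;0 0 0 0 0 0 0.2;0 1 0 0 0 0 0;0 2 0 0.3 0 0 0;0 2 -1 0.3 0 0 -0.1;0 2 -1 0.3 0 0 -0.12;0 2 -1 0 0 0 -0.12;0 1 0 0 0 0 -0.12"

```text
time: 19.97
eef_pos: [0.5037, -0.4218, 0.0624]
tcp_rot: [0.999, 0.03, 0.005, 0.009]
contact_force: [1.4, -5.7, -4.9]
opening: 0.444
```

```bash
cat >> h.py <<'E'
def look(n):
    st();inclamp();p=read_camera('side');q=read_camera('top')
    I=cv2.resize(p['pixels'][165:200,320:355],None,fx=11,fy=11,interpolation=cv2.INTER_CUBIC)
    J=cv2.resize(q['pixels'][182:217,350:385],None,fx=11,fy=11,interpolation=cv2.INTER_CUBIC)
    cv2.imwrite('pics/%s.png'%n,np.hstack([I,J]));st()
E
python3 -c "
from h import *
look('l1')
"
```

```text
t 19.97 pos [ 503.7 -421.8   62.4] yang -86.57 z [ 0.011  -0.0184 -0.9998] F [ 1.4 -5.7 -4.9] op 0.444 q [-0.85  0.42  1.74 -0.    0.96  0.66]
clamp mm [ 3.8 -1.2 62.4]
t 20.07 pos [ 503.7 -421.8   62.4] yang -86.56 z [ 0.0109 -0.0183 -0.9998] F [-0.3 -6.3 -1.5] op 0.442 q [-0.85  0.42  1.74 -0.    0.96  0.66]
```

View pics/l1.png

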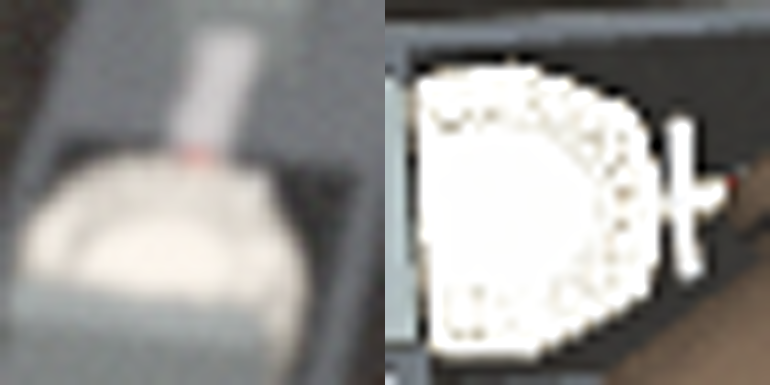

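```bash
python3 -c "
from h import *
a=cv2.imread('pics/side7f.png')
p=read_camera('side');I=p['pixels'][115:195,310:370]
cv2.imwrite('pics/s15.png',cv2.resize(I,None,fx=7,fy=7,interpolation=cv2.INTER_CUBIC));st()
"
```

```text
t 20.12 pos [ 503.7 -421.8   62.4] yang -86.55 z [ 0.0108 -0.0183 -0.9998] F [-0.6 -6.6 -1.8] op 0.444 q [-0.85  0.42  1.74 -0.    0.96  0.66]
```

View pics/s15.png

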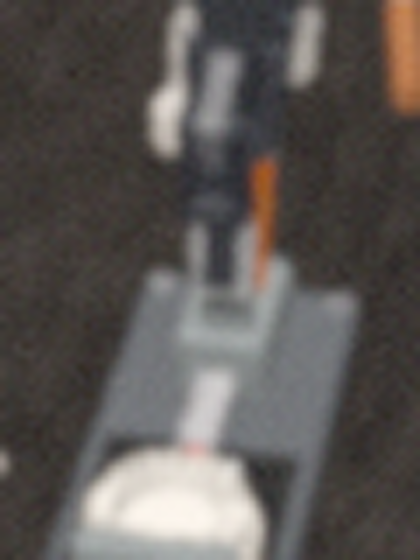

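Emit:
jog_arm --targets "0 2 -1 0.3 0.2 0 -0.2;0 2 -1 0.3 0.2 0 -0.2;0 1 0 0 0 0 -0.2"

```text
time: 20.37
eef_pos: [0.5034, -0.4201, 0.0628]
tcp_rot: [1.0, 0.03, 0.002, 0.007]
contact_force: [0.8, -5.8, -5.6]
opening: 0.401
```

```bash
python3 -c "
from h import *
look('l2')
"
```

```text
t 20.37 pos [ 503.4 -420.1   62.8] yang -86.56 z [ 0.0042 -0.0146 -0.9999] F [ 0.8 -5.8 -5.6] op 0.401 q [-0.85  0.42  1.74 -0.01  0.97  0.67]
clamp mm [ 5.5 -1.  62.8]
t 20.47 pos [ 503.4 -420.1   62.8] yang -86.55 z [ 0.0043 -0.0146 -0.9999] F [-0.5 -6.4 -1.9] op 0.403 q [-0.85  0.42  1.74 -0.01  0.97  0.67]
```

View pics/l2.png

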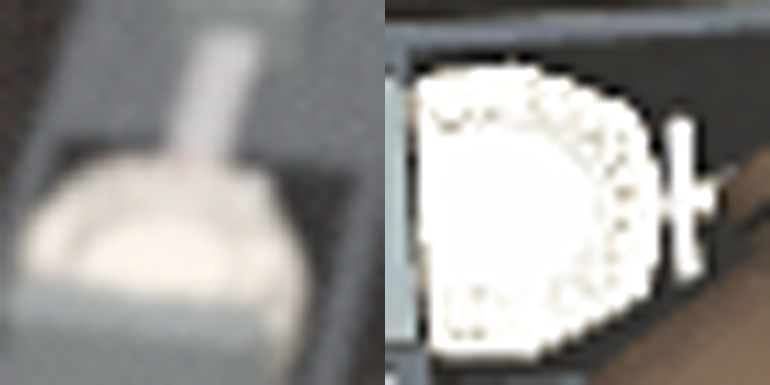

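```bash
python3 -c "
from h import *
def red(I):
    I=I.astype(float);return np.clip(I[...,2]-np.maximum(I[...,0],I[...,1])-12,0,None)
for f,(sx,sy),(ox,oy) in (('side11',(10,9),(315,150)),('side12',(10,9),(315,150)),('side13',(10,9),(315,150)),('side14',(10,9),(315,150)),('l1',(11,11),(320,165)),('l2',(11,11),(320,165))):
    I=cv2.imread('pics/%s.png'%f)
    if f[0]=='l': I=I[:,:385]
    I=cv2.resize(I,None,fx=1/sx,fy=1/sy,interpolation=cv2.INTER_AREA)
    r=red(I); yy,xx=np.indices(r.shape); m=(xx+ox>331)&(xx+ox<346)&(yy+oy>168)&(yy+oy<190); r=r*m
    print(f,r.sum().round(),(r*(yy+oy)).sum()/max(r.sum(),1e-6),(r*(xx+ox)).sum()/max(r.sum(),1e-6))
for f in('l1','l2'):
    J=cv2.resize(cv2.imread('pics/%s.png'%f)[:,385:],None,fx=1/11,fy=1/11,interpolation=cv2.INTER_AREA)
    print(f);print(J[12:20,24:35].astype(int).tolist()[3:7])
q=read_camera('top')
I=q['pixels'][190:207,368:390]
cv2.imwrite('pics/tz.png',cv2.resize(I,None,fx=30,fy=30,interpolation=cv2.INTER_NEAREST))
p=read_camera('side')
I=p['pixels'][163:188,325:355]
cv2.imwrite('pics/sz.png',cv2.resize(I,None,fx=22,fy=22,interpolation=cv2.INTER_NEAREST));st()
"
```

```text
side11 126.0 175.6031746031746 338.8968253968254
side12 126.0 175.6031746031746 338.87301587301585
side13 218.0 178.74311926605503 337.5366972477064
side14 209.0 178.73684210526315 337.5598086124402
l1 117.0 178.8803418803419 337.4102564102564
l2 0.0 0.0 0.0
l1
[[[226, 227, 228], [106, 106, 105], [232, 232, 231], [229, 229, 230], [51, 54, 57], [42, 46, 47], [52, 55, 56], [57, 59, 64], [81, 87, 91], [65, 77, 89], [72, 88, 106]], [[235, 236, 236], [123, 128, 130], [234, 235, 235], [240, 242, 242], [140, 153, 158], [149, 164, 169], [152, 166, 176], [57, 65, 106], [63, 74, 90], [72, 87, 103], [74, 89, 106]], [[242, 243, 244], [172, 180, 183], [241, 241, 240], [253, 254, 254], [243, 245, 246], [246, 249, 249], [225, 228, 231], [64, 75, 94], [58, 73, 88], [69, 83, 99], [72, 87, 103]], [[251, 252, 252], [226, 233, 234], [246, 246, 245], [253, 253, 253], [241, 244, 245], [235, 238, 240], [146, 161, 169], [56, 67, 79], [59, 71, 84], [65, 78, 93], [68, 82, 96]]]
l2
[[[226, 227, 227], [108, 106, 105], [232, 231, 231], [229, 229, 230], [51, 55, 56], [47, 52, 52], [76, 78, 79], [89, 93, 97], [64, 74, 87], [73, 87, 104], [76, 92, 109]], [[235, 235, 236], [123, 127, 129], [234, 234, 235], [240, 242, 242], [141, 155, 159], [142, 157, 162], [102, 113, 120], [69, 81, 93], [67, 81, 95], [72, 87, 103], [74, 90, 106]], [[242, 243, 243], [171, 178, 180], [241, 241, 240], [253, 254, 254], [245, 247, 247], [227, 230, 232], [69, 81, 91], [55, 69, 81], [66, 78, 93], [68, 82, 98], [70, 85, 101]], [[250, 251, 252], [225, 231, 234], [247, 246, 245], [253, 253, 253], [242, 244, 245], [222, 225, 227], [55, 64, 75], [49, 62, 73], [61, 74, 88], [62, 74, 88], [52, 59, 68]]]
t 20.57 pos [ 503.5 -420.1   62.9] yang -86.55 z [ 0.0043 -0.0146 -0.9999] F [-0.7 -6.1 -0.7] op 0.403 q [-0.85  0.42  1.74 -0.01  0.97  0.67]
```

View pics/tz.png

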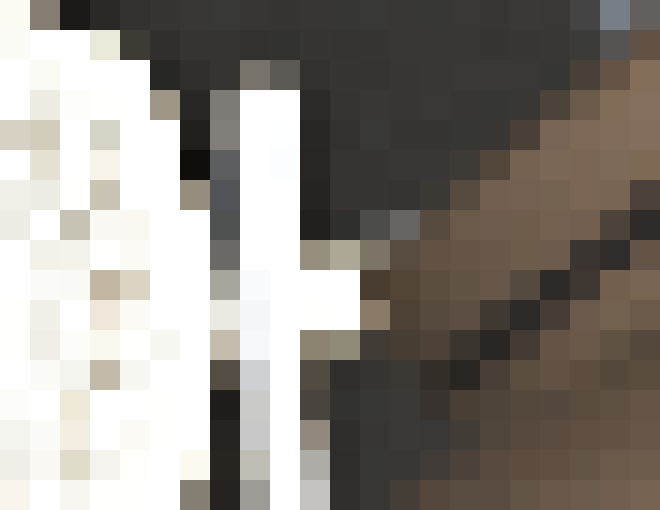

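View pics/sz.png

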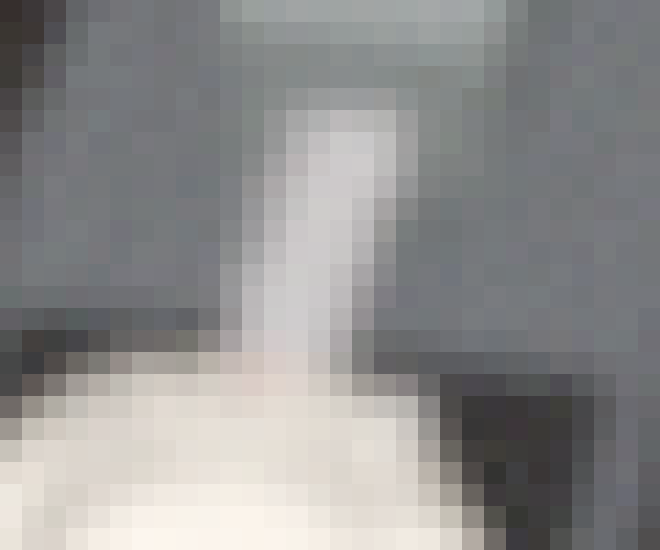

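Emit:
jog_arm --targets "0 0 -1 0 -2 0 -0.15;0 0 -1 0 -2 0 -0.12;0 0 0 0 -2 0 -0.12;0 1 0 0.3 0 0 -0.12;0 1 0 0.3 0 0 -0.12"

```text
time: 20.98
eef_pos: [0.5063, -0.4214, 0.0626]
tcp_rot: [0.998, 0.029, 0.06, 0.009]
contact_force: [0.3, -6.5, -3.7]
opening: 0.442
```

```bash
cat >> h.py <<'E'
def zoom(n):
    st();inclamp();q=read_camera('top');p=read_camera('side')
    I=cv2.resize(q['pixels'][188:210,366:396],None,fx=13,fy=13,interpolation=cv2.INTER_NEAREST)
    J=cv2.resize(p['pixels'][165:187,325:355],None,fx=13,fy=13,interpolation=cv2.INTER_NEAREST)
    cv2.imwrite('pics/%s.png'%n,np.hstack([I,J]));st()
E
python3 -c "
from h import *
zoom('z1')
"
```

```text
t 20.98 pos [ 506.3 -421.4   62.6] yang -86.69 z [ 0.1204 -0.0138 -0.9926] F [ 0.3 -6.5 -3.7] op 0.442 q [-0.88  0.38  1.79  0.11  0.88  0.57]
clamp mm [ 4.1 -3.8 62.6]
t 21.08 pos [ 506.3 -421.5   62.7] yang -86.68 z [ 0.12   -0.0136 -0.9927] F [ 0.3 -6.3 -1.4] op 0.441 q [-0.88  0.38  1.79  0.11  0.88  0.57]
```

View pics/z1.png

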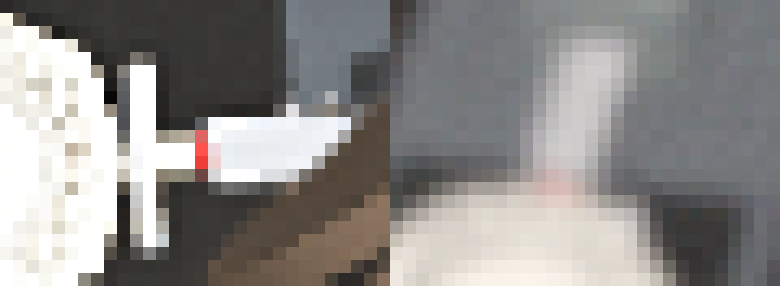

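```bash
python3 -c "
from h import *
def f(I,x0,x1,y0,y1):
    I=I[y0:y1,x0:x1].astype(float); r=np.clip(I[...,2]-(I[...,0]+I[...,1])/2,0,None); r[r<25]=0
    print(r.sum().round()); print(r.round().astype(int))
f(cv2.imread('pics/top0.png'),388,400,194,204)
for i in range(2):
  q=read_camera('top'); f(q['pixels'],376,390,194,204)
st()
"
```

```text
903.0
[[  0   0   0   0   0   0   0   0   0   0   0   0]
 [  0   0   0   0   0   0   0   0   0   0   0   0]
 [  0   0   0   0   0   0   0   0   0   0   0   0]
 [  0   0   0   0  34  67  32   0   0   0   0   0]
 [  0   0   0   0   0 213  56   0   0   0   0   0]
 [  0   0   0   0   0 222  75   0   0   0   0   0]
 [  0   0   0   0  44  96  66   0   0   0   0   0]
 [  0   0   0   0   0   0   0   0   0   0   0   0]
 [  0   0   0   0   0   0   0   0   0   0   0   0]
 [  0   0   0   0   0   0   0   0   0   0   0   0]]
544.0
[[  0   0   0   0   0   0   0   0   0   0   0   0   0   0]
 [  0   0   0   0   0   0   0   0   0   0   0   0   0   0]
 [  0   0   0   0   0   0   0   0   0   0   0   0   0   0]
 [  0   0   0   0   0   0   0   0   0   0   0   0   0   0]
 [  0   0   0   0   0 123   0   0   0   0   0   0   0   0]
 [  0   0   0   0   0 176   0   0   0   0   0   0   0   0]
 [  0   0   0   0   0 176  30   0   0   0   0   0   0   0]
 [  0   0   0   0   0  38   0   0   0   0   0   0   0   0]
 [  0   0   0   0   0   0   0   0   0   0   0   0   0   0]
 [  0   0   0   0   0   0   0   0   0   0   0   0   0   0]]
546.0
[[  0   0   0   0   0   0   0   0   0   0   0   0   0   0]
 [  0   0   0   0   0   0   0   0   0   0   0   0   0   0]
 [  0   0   0   0   0   0   0   0   0   0   0   0   0   0]
 [  0   0   0   0   0   0   0   0   0   0   0   0   0   0]
 [  0   0   0   0   0 122   0   0   0   0   0   0   0   0]
 [  0   0   0   0   0 176   0   0   0   0   0   0   0   0]
 [  0   0   0   0   0 178  31   0   0   0   0   0   0   0]
 [  0   0   0   0   0  40   0   0   0   0   0   0   0   0]
 [  0   0   0   0   0   0   0   0   0   0   0   0   0   0]
 [  0   0   0   0   0   0   0   0   0   0   0   0   0   0]]
t 21.18 pos [ 506.3 -421.4   62.7] yang -86.67 z [ 0.1197 -0.0135 -0.9927] F [-0.9 -6.  -1.8] op 0.445 q [-0.88  0.38  1.79  0.11  0.88  0.57]
```

```bash
python3 -c "
from h import *
for i in range(12):
  q=read_camera('top')
  I=q['pixels'][194:204,376:390].astype(float); r=np.clip(I[...,2]-(I[...,0]+I[...,1])/2,0,None); r[r<25]=0
  if i%4==3: print(r.sum().round());st()
a=cv2.resize(q['pixels'][170:235,335:405],None,fx=8,fy=8,interpolation=cv2.INTER_CUBIC)
cv2.imwrite('pics/topE.png',a)
p=read_camera('side');cv2.imwrite('pics/sideE.png',cv2.resize(p['pixels'][105:235,290:400],None,fx=4.5,fy=4.5,interpolation=cv2.INTER_CUBIC))
"
```

```text
542.0
t 21.38 pos [ 506.3 -421.4   62.6] yang -86.67 z [ 0.1196 -0.0135 -0.9927] F [ 0.2 -6.1 -0.4] op 0.439 q [-0.88  0.38  1.79  0.11  0.88  0.57]
544.0
t 21.58 pos [ 506.3 -421.5   62.7] yang -86.67 z [ 0.1196 -0.0135 -0.9927] F [ 0.9 -5.6 -1.4] op 0.441 q [-0.88  0.38  1.79  0.11  0.88  0.57]
545.0
t 21.78 pos [ 506.3 -421.5   62.6] yang -86.67 z [ 0.1196 -0.0135 -0.9927] F [-0.1 -6.  -2.3] op 0.439 q [-0.88  0.38  1.79  0.11  0.88  0.57]
```

View pics/topE.png

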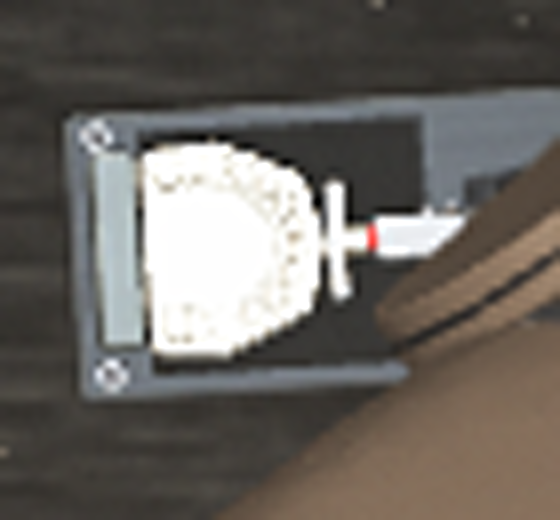

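View pics/sideE.png

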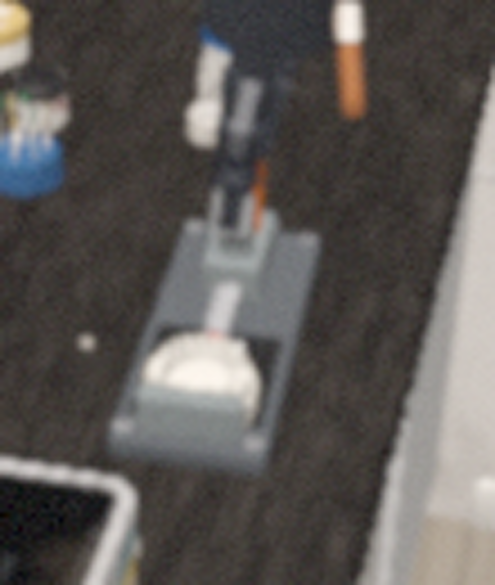

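```bash
python3 -c "
from h import *
print(sign_off())
st()"
```

```text
the job is handed in; nothing more can be done
None
the job is handed in; nothing more can be done
```

I handed the job in at about 21.8 s of the 67 s allowed. The white model is clamped on the bed with its flat back to the fixed jaw, and the gripper still holds the trigger squeezed. The cream model was not touched.

**What I did:** I placed the model and let go. Two full strokes took the pad up to the model, and a third, partial stroke set the pressure.

**Last checks, over about 0.8 s of holding:**
- **Pressure:** In the top view about 60 % of the red ring shows outside the rod's mouth. That puts the pad roughly 7.5 mm in, a little under halfway into the ring's range. The ring reading stayed at 542–546, so the hold is steady.
- **Model:** It lies flat, centred and parallel to the jaw.
- **Grip:** The opening stays at 0.44, and the arm carries about 6 N of the trigger's push.

**What did not go cleanly:**
- **Overshoot:** On the last stroke I went about 3 mm too far, to roughly 10.5 mm in. This was short of the 14 mm that presses it right home. I misread it at first because the arm hid the ring from the top camera. I eased the trigger back, and the rod followed.
- **Tilted tool:** I tilted the gripper about 7° on the handle to clear the top camera's view of the ring, and it is still tilted that way.
- **Dark line at the jaw:** The top view shows a thin dark line between the model and the jaw. I took it for the rubber face or a shadow, since the pad's push would close any gap, but I did not confirm it separately.

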